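# Snap the pinch cap onto the macro lens and stow the lens

## Robot

A 6-joint arm with a two-finger parallel gripper is mounted at the origin on the work surface; the furniture and walls round the work are solid. World frame = base frame: x ahead of the robot, y to its left, z up, the work surface at z = 0. Lengths are in m, angles in rad, forces in N, time in s.
With the tool pointing down it reaches from about 0.325 to 0.9 m from the base axis. Payload 6.1 kg.
Tool frame: the origin (TCP) lies on the centre line of the jaws, within the pads' length; the fingertips stand 11 mm ahead of it and the grasp point (between the pads) lies 8 mm behind it; z points along the fingers, y is the direction in which the jaws open and shut (so a half turn about z gives the same grasp; the last joint's range is limited). The gripper opens to 85 mm and grips with 20 to 120 N. Pads are 22 mm wide; open, the fingers measure 114 mm over their backs; the gripper's body (76 mm by 85 mm) begins 54 mm behind the grasp point. The pads swing forward as they close: fully open they stand 13 mm farther back than shut.
Start: joints at [1.048, 0.22, 1.526, -0, 1.395, -0.126], TCP at [0.242, 0.576, 0.242] pointing down, gripper open.
Joint ranges: [-2.98, 2.98], [-0.91, 2.08], [0.09, 2.57], [-1.24, 4.39], [0.2, 2.65], [-2.68, 2.68]. Speed limits (rad/s): [2.57, 2.57, 3.01, 3.14, 3.14, 3.14].

## Interface

Orientations are given as [roll, pitch, yaw] about the fixed x, y, z axes, in that order (R = Rz(yaw) Ry(pitch) Rx(roll)).
In Python, from rig import ctrl, eyes, nets gives the robot as it stands. The module is installed in compiled form; this text tells all that it offers.
- The arm moves only by the tool send_rows, never from a script. Its arguments are lists of equal length, an entry for each row: "claw": the closure, from 0 (fully open) to 1 (shut); "travel": the shift along the tool's x, y, z in m, a list of three; "delta_rot": the turn, a rotation vector about the tool's x, y, z in degrees, a list of three. In form: {"claw": [claw, ...], "travel": [[dx, dy, dz], ...], "delta_rot": [[ax, ay, az], ...]}. A call has 1 to 12 rows; each row shifts and turns the pose as measured when the row begins, along the tool's axes as they then stand; what a row does not reach is not made up. A row lasts 1/10 s, in which the tool goes at most 50 mm and 8.59 degrees, less where a joint would pass 70% of its speed; a pose out of reach is approached as far as the arm can. A call is refused whole if a number of a shift passes 0.05 or a number of a turn 8.59, either way. A call with a gripper value outside its range is refused whole. The fingers move at their own pace and stop on an object; "newtons" is the grip in N (left out, the last holds). Time passes only in rows, so rows that do not move let the fingers close. It gives the time, the measured TCP pose, the force and the opening at its end, in the units of the state.
- ctrl.sense(): the state, without advancing time (a new reading comes with each control period).
- eyes.capture(name): name is "side" or "top"; returns a dict with "image" (400x640x3 uint8, blue, green, red), "vfov" (degrees; the focal length in pixels is half the picture's height over the tangent of half this angle, whatever the lens; pixels are square), "cx", "cy" (the principal point, pixels), "eye" and "attitude" of the camera in the world. Camera axes: x right, y down, z forward; pixel columns grow to the right and rows downward; lengths in m; the calibration is good to about 2 mm. A picture is of the moment at which its call begins. There is no depth.
- ctrl.hand_in(): hands the job in, once; it reports no verdict.
Trained networks look in a picture, given as the dict that the camera call returned (one of the last four; its "shot" number tells which), for a name from the list of things; names that differ only in an ending like _2 or _b are one class to them, and where a whole thing is asked for, a point or a joint stands for the part that bears it (a point fixed in the world has none). Each returns a list of dicts, best first, with "p" (0 to 1); they miss things now and then, are a little off and sometimes report something else, mostly with a low value. They report only what shows in the picture. A call takes as long as a camera call.
- nets.look_for(picture, target): "bbox" ([left, top, right, bottom] in pixels, round what is visible of it).
The state is a dict: "t": time; "joint_pos": joint angles; "dq": joint speeds; "effort": joint torques, N m; "tool_pos": TCP position; "eef_rot": TCP orientation; "wrist_force": force on the tool from outside, world axes, zero at the start; "wrist_torque": the same for the moment, N m; "finger_gap": finger opening in m.
Only numpy, scipy, OpenCV 4.12 (cv2) and the standard library are available. Lean on these libraries where they do the work, as an engineer would, in place of code of your own. Each camera call takes 0.05 s, during which the arm holds its last target.

## Task

Put the macro lens away with its dust cap on: where the lens stands, pinch the cap's two sprung tabs together, fit the cap into the lens's open mouth and let the tabs spring out under its rim, so that the cap lies flat and locked on the rim. Then set the capped lens down gently, upright, in the middle of the empty compartment of the lens tray, and let go. Keep the lens from toppling and leave the other things on the desk where they are.

Things in the scene. Friction and masses are not known exactly. Their poses are not given: they have to be found in the camera images.
- lens_center (a point): Centre, half-way up, of the loose macro lens: a round upright aluminium barrel 56 mm across and 60 mm tall, about 0.3 kg, with a black knurled ring round its lower half, standing on the desk with its open mouth up. The point is 30 mm above the underside; z runs up the barrel. The barrel is round: its yaw does not matter.
- lens_mouth (a point): Centre of the lens's mouth, level with the top of its rim (60 mm above the underside); z up. The rim's lip is 3 mm thick with a round opening 45 mm across; under it is a groove 51 mm across; the front glass lies 13 mm below the rim's top.
- cap_center (a point): Point on the axis of the loose dust cap (50 g, grey round plate with two white upright tabs on top), half-way up the tabs, 8 mm above the plate's top. The tabs are 16 mm tall above the plate, 20 mm wide along the cap's x and face each other along its y; their outer faces are 35 mm apart at rest, 25 mm when pinched fully. z up.
- cap_underside (a point): Centre of the underside of the cap's plate (54 mm across, 4 mm thick), 12 mm below cap_center. Two fixed feet at x = +-17 mm (within a circle 42 mm across) reach 10 mm below it; the cap stands on them on the desk. Seated and locked, this point coincides with lens_mouth, with up to 1.5 mm of play upward.
- tab_left (a joint): Inward travel of the cap's +y tab, m: 0 sprung out, 0.005 pinched to its stop. Spring 4 N at 0, 9 N at 0.005. Under the plate each tab ends in an outward hook 10 mm wide, its top 4.5 and its bottom 8 mm below the plate's underside; the hooks measure 49.5 mm over their tips at rest (too wide for the lip) and 39.5 mm pinched.
- tab_right (a joint): The same for the tab on the -y side: 0 sprung out, 0.005 pinched against its stop.
- tray_nest (a point): Centre of the floor of the lens tray's empty compartment, on its top, 4 mm above the desk; z up. The tray is fixed, white, open, 95 mm (x) by 175 mm (y), walls 16 mm high and 4 mm thick, one dividing wall. Each compartment is 87 mm (x) by 81 mm (y) inside; the other, centred 85 mm toward -y, holds the spare objective.
- spare_objective: Small white objective, 26 mm across, 41 mm tall, standing loose in the tray's other compartment; leave it. Origin at the centre of its underside.
- loupe: Black stand loupe, 40 mm across, 36 mm tall, loose on the desk; leave it. Origin at the centre of its underside.
- clamp_ring: Black ring, 48 mm across, 12 mm tall, loose on the desk; leave it. Origin at the centre of its underside.
- resin_a: Dark round resin block, 30 mm across, 19 mm tall, loose on the desk; leave it. Origin at the centre of its underside.

How it is judged:
On the way, in this order (a step that is already met when the one before it is completed fails the run):
1. the cap is locked on the lens, tabs sprung out and let go, before the lens is stowed (z of cap_center in the frame of lens_mouth below 0.0147 m and horizontal distance between cap_center and lens_mouth below 0.005 m and angle between the z axis of cap_center and the z axis of lens_mouth, either way round below 0.1 rad and value of joint each of tab_left, tab_right below 0.002 m and contact force between the fingers and cap below 0.1 N and horizontal distance between lens_center and tray_nest above 0.06 m), for 0.2 s.
2. the capped lens stands in the empty compartment (horizontal distance between lens_center and tray_nest below 0.015 m and z of lens_center in the frame of tray_nest below 0.034 m), for 0.2 s.
At the end, for the whole second after the job is handed in: The cap lies locked on the lens: its plate within 2.7 mm of the rim, centred within 5 mm, parallel within 0.1 rad, both tabs sprung out to within 2 mm; the lens stands upright (0.1 rad) and at rest on the floor of the empty compartment, within 15 mm of its centre (all of step 2 and z of cap_center in the frame of lens_mouth below 0.0147 m and horizontal distance between cap_center and lens_mouth below 0.005 m and angle between the z axis of cap_center and the z axis of lens_mouth, either way round below 0.1 rad and value of joint each of tab_left, tab_right below 0.002 m and angle between lens_center's own z axis and vertical below 0.1 rad and linear speed of each of lens, cap below 0.02 m/s); the robot touches nothing.
It fails at once if the lens topples or is tipped far over (angle between lens_center's own z axis and vertical above 0.7 rad).
It fails at once if the lens is dropped or slammed into the tray (horizontal distance between lens_center and tray_nest below 0.05 m and z of lens_center in the frame of tray_nest below 0.05 m and linear speed of lens above 0.6 m/s).
It fails at once if another thing is pushed more than 20 mm away (distance of any of spare_objective, loupe, clamp_ring, resin_a from where it was at the start of the episode above 0.02 m).
It also fails if it takes over 45 s, if anything falls off the work surface, if the arm or the gripper's body presses on something with over 40 N, if the wrist force passes 120 N, or if a joint passes its speed limit or range.

## Working session

There is one attempt and no reset: what is moved stays moved. The work goes in short steps, Python scripts to look and compute and a tool call to move; the robot and the scene stay as the last step left them, time stands still between calls to the robot, and variables do not carry over. Pictures are saved under pics/ and viewed, and the job is handed in when it is done.

Besides the shell and the picture viewer there is one more tool, called by a JSON object that holds its "name" and its "arguments". send_rows: Moves the arm, as the interface text tells. Its arguments: {"type":"object","properties":{"claw":{"type":"array"},"travel":{"type":"array"},"delta_rot":{"type":"array"},"newtons":{"type":"number"}},"required":["claw","travel","delta_rot"]}

```bash
mkdir -p pics; cat > h.py <<'E'
import numpy as np, cv2
from rig import ctrl, eyes, nets
from scipy.spatial.transform import Rotation as R
def cam(p):
    h=p["image"].shape[0]; f=h/2/np.tan(np.radians(p["vfov"])/2)
    return f,p["cx"],p["cy"],np.array(p["eye"]),p["attitude"]
E
python3 - <<'E'
from h import *
s=ctrl.sense()
print(s)
for n in ("side","top"):
    p=eyes.capture(n); cv2.imwrite(f"pics/{n}0.png",p["image"])
    print(n,{k:v for k,v in p.items() if k!="image"})
    for t in ["lens_center","cap_center","tray_nest","spare_objective","loupe","clamp_ring","resin_a"]:
        try: print(t,[(np.round(d["bbox"],1).tolist(),round(d["p"],2)) for d in nets.look_for(p,t)[:2]])
        except Exception as e: print(t,e)
E
```

```text
{'t': 0.0, 'joint_pos': array([ 1.04792186e+00,  2.21233421e-01,  1.52761609e+00,  1.55501612e-05,
        1.39467953e+00, -1.26110451e-01]), 'dq': array([ 1.57608170e-03, -1.03248104e-03,  2.45739192e-03, -1.60522933e-03,
       -1.37441537e-03,  2.83009833e-06]), 'effort': array([-8.58342464e-04, -4.96903932e+01, -3.89388943e+01, -3.53779342e-04,
        1.12513141e-02,  7.53932852e-06]), 'tool_pos': array([0.24123589, 0.57594001, 0.24119206]), 'eef_rot': array([-3.13967357e+00, -2.58733944e-04,  2.74482565e+00]), 'wrist_force': array([ 0.34758144,  0.17262477, -0.10928333]), 'wrist_torque': array([ 0.00041506, -0.00848215, -0.03805813]), 'finger_gap': 0.08551470477749293}
side {'vfov': 53.19557473885891, 'cx': 317.3640643631514, 'cy': 198.71827772118334, 'eye': array([0.364171  , 1.04378395, 0.49740458]), 'attitude': array([-2.10427437, -0.0188154 , -2.99521567]), 'shot': 1}
lens_center [([356.8, 200.2, 383.1, 237.2], 0.85), ([313.9, 183.1, 333.9, 199.3], 0.64)]
cap_center [([306.1, 242.4, 337.8, 265.5], 0.75)]
tray_nest [([253.4, 187.0, 315.3, 236.1], 0.67)]
spare_objective [([281.6, 182.0, 289.3, 202.0], 0.58), ([309.2, 245.2, 337.9, 265.1], 0.4)]
loupe [([362.1, 246.2, 386.5, 273.2], 0.7)]
clamp_ring [([312.2, 182.9, 332.4, 197.2], 0.66)]
resin_a [([266.0, 247.2, 283.3, 262.6], 0.47)]
top {'vfov': 45.4341089163986, 'cx': 315.5811738217502, 'cy': 199.41131808227476, 'eye': array([0.38320259, 0.31380441, 0.9125545 ]), 'attitude': array([-3.04936315, -0.02609829, -1.54944883]), 'shot': 2}
lens_center [([286.5, 244.6, 316.4, 277.9], 0.76), ([238.9, 217.8, 249.1, 222.3], 0.57)]
cap_center [([222.0, 199.1, 252.7, 227.6], 0.95)]
tray_nest [([275.1, 127.7, 370.9, 189.8], 0.72), ([285.7, 243.3, 315.3, 277.7], 0.59)]
spare_objective [([340.7, 153.0, 356.1, 164.5], 0.56)]
loupe [([219.3, 259.4, 248.0, 281.0], 0.78)]
clamp_ring [([366.3, 187.3, 393.9, 211.4], 0.52)]
resin_a [([221.5, 157.7, 242.8, 174.7], 0.72)]
```

View pics/side0.png

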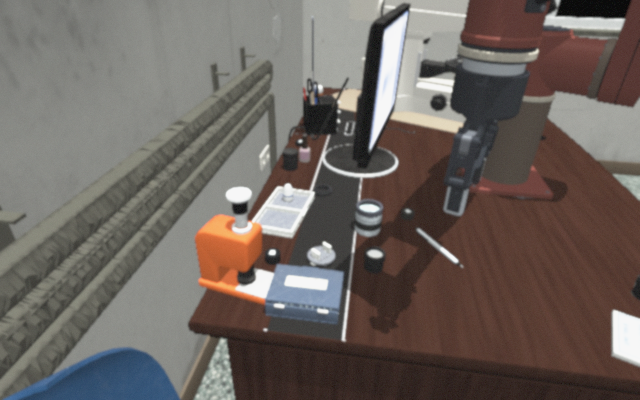

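View pics/top0.png

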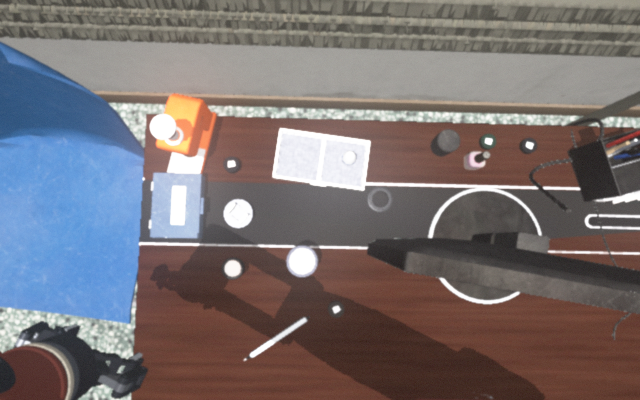

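```bash
python3 - <<'E'
import cv2
a=cv2.imread("pics/top0.png"); 
cv2.imwrite("pics/top0z.png",cv2.resize(a[110:300,200:400],None,fx=3.9,fy=3.1,interpolation=cv2.INTER_CUBIC)[:600,:800])
c=a[190:290,210:330]; cv2.imwrite("pics/top0z2.png",cv2.resize(c,None,fx=6,fy=6,interpolation=cv2.INTER_CUBIC))
E
```

```text
(no output)
```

View pics/top0z2.png

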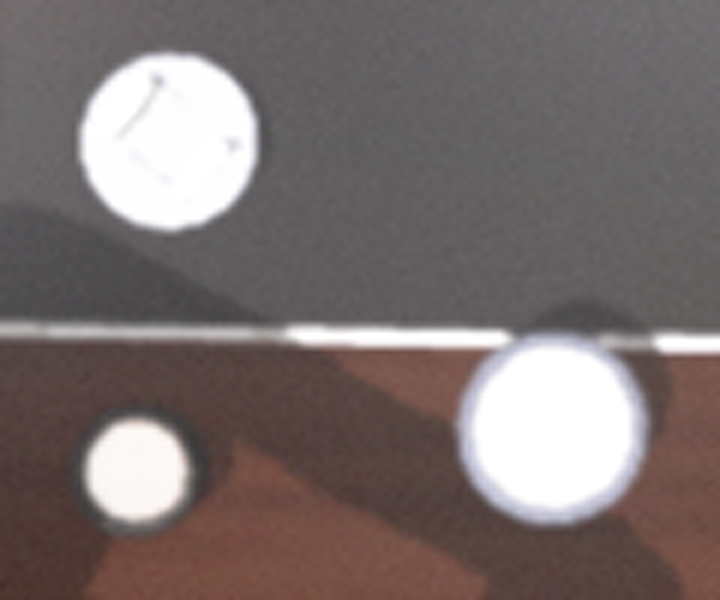

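```bash
cat >> h.py <<'E'
def rot(p): return R.from_euler("xyz",p["attitude"]).as_matrix()
def ray(p,u,v):
    f,cx,cy,e,_=cam(p); d=rot(p)@np.array([(u-cx)/f,(v-cy)/f,1.]); return e,d
def onz(p,u,v,z):
    e,d=ray(p,u,v); return e+d*(z-e[2])/d[2]
def proj(p,X):
    f,cx,cy,e,_=cam(p); c=rot(p).T@(np.asarray(X,float)-e); return np.array([cx+f*c[0]/c[2],cy+f*c[1]/c[2]])
E
python3 - <<'E'
from h import *
p=eyes.capture("top"); im=p["image"]; g=im.astype(float).mean(2)
def blob(box,th):
    l,t,r,b=box; m=(g[t:b,l:r]>th).astype(np.uint8)
    n,lab,st,ce=cv2.connectedComponentsWithStats(m)
    k=1+np.argmax(st[1:,4]); return ce[k]+[l,t],st[k]
for nm,box,th,z in [("cap",(215,193,260,233),170,.012),("lens",(280,240,325,285),130,.06)]:
    for t in (th,th-20,th+20):
        c,st=blob(box,t); print(nm,c,st[2:],onz(p,*c,z))
for nm,u,v,z in [("sp",348,158,.04),("loupe",232,268,.036),("ring",379,200,.012),("resin",232,164,.019)]: print(nm,onz(p,u,v,z))
print("axes: du->",onz(p,330,200,0)-onz(p,320,200,0),"dv",onz(p,320,210,0)-onz(p,320,200,0))
c=g[196:230,220:256]; print(c.max())
c=np.clip((c-200)/55*255,0,255).astype(np.uint8)
cv2.imwrite("pics/cape.png",cv2.resize(c,None,fx=16,fy=16,interpolation=cv2.INTER_CUBIC))
c=im[120:195,265:380]; cv2.imwrite("pics/tray.png",cv2.resize(c,None,fx=6.5,fy=6.5,interpolation=cv2.INTER_CUBIC))
p=eyes.capture("side"); c=p["image"][170:280,245:395]; cv2.imwrite("pics/sidez.png",cv2.resize(c,None,fx=5.3,fy=5.3,interpolation=cv2.INTER_CUBIC))
E
```

```text
cap [237.65116279 213.11337209] [ 30  29 688] [0.43764956 0.43810612 0.012     ]
cap [237.63546099 213.1248227 ] [ 30  30 705] [0.43762733 0.43813475 0.012     ]
cap [237.74439462 213.04484305] [ 29  29 669] [0.4377826  0.43793619 0.012     ]
lens [301.47955801 259.20220994] [ 45  33 905] [0.35562977 0.31594358 0.06      ]
lens [301.32746114 259.01658031] [ 45  34 965] [0.35595054 0.31622064 0.06      ]
lens [301.49058824 259.5       ] [ 45  32 850] [0.35510677 0.31591146 0.06      ]
sp [0.54287874 0.23432196 0.04      ]
loupe [0.33646168 0.44137024 0.036     ]
ring [0.46874879 0.17153944 0.012     ]
resin [0.52957712 0.45110256 0.019     ]
axes: du-> [ 0.0004559  -0.01920937  0.        ] dv [-0.01923147 -0.00039421  0.        ]
255.0
```

View pics/cape.png

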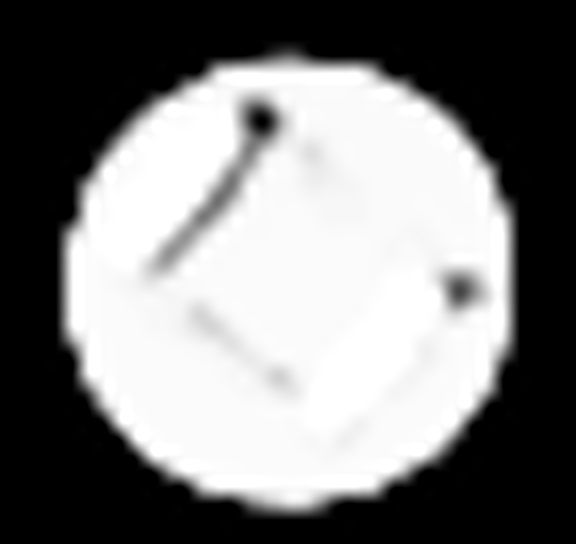

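View pics/tray.png

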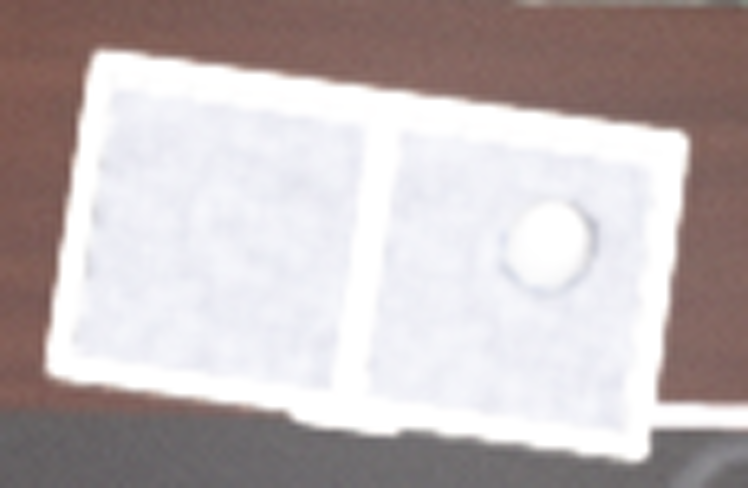

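View pics/sidez.png

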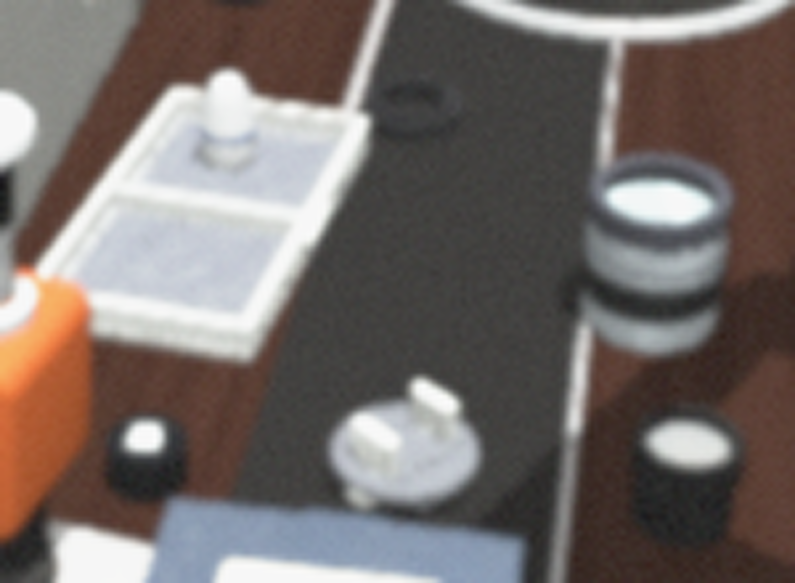

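```bash
cat >> h.py <<'E'
def boxpts(c,th,z0,z1,y0,y1,hx=.010):
    ex=np.array([np.cos(th),np.sin(th)]); ey=np.array([-ex[1],ex[0]]); o=[]
    for z in (z0,z1):
        for a,b in ((-hx,y0),(hx,y0),(hx,y1),(-hx,y1)): o.append(np.r_[c[:2]+ex*a+ey*b,z])
    return np.array(o)
def circ(c,r,z,n=60):
    t=np.linspace(0,2*np.pi,n); return np.c_[c[0]+r*np.cos(t),c[1]+r*np.sin(t),np.full(n,z)]
def overlay(p,crop,k,polys,fn):
    l,t,r,b=crop; im=cv2.resize(p["image"][t:b,l:r],None,fx=k,fy=k,interpolation=cv2.INTER_CUBIC)
    for P,col in polys:
        q=np.array([(proj(p,x)-[l-.5,t-.5])*k-.5*0 for x in P]); cv2.polylines(im,[q.round().astype(np.int32)],False,col,1,cv2.LINE_AA)
    cv2.imwrite(fn,im)
E
python3 - <<'E'
from h import *
top=eyes.capture("top"); side=eyes.capture("side")
c=np.array([.4377,.4381]); L=np.array([.3556,.316])
th=np.radians(51.8-90)
P=[(circ(c,.027,.014),(0,255,0)),(circ(c,.027,.010),(0,255,0)),(circ(L,.028,.06),(0,255,0)),(circ(L,.028,.0),(0,255,0)),(circ(L,.0225,.06),(255,255,0))]
for s in (1,-1):
    b=boxpts(c,th,.014,.030,s*.0145,s*.0175)
    P+= [(b[[0,1,2,3,0]],(0,0,255)),(b[[4,5,6,7,4]],(255,0,255))]
overlay(top,(215,190,325,285),7,P,"pics/ovt.png")
overlay(side,(295,185,395,275),7,P,"pics/ovs.png")
# tray
cs=np.array([[95,50],[688,133],[645,462],[48,375]])/6.5+[265,120]-.5
for z in (.016,.020):
    w=np.array([onz(top,*x,z)[:2] for x in cs]); print(z,w.round(4).tolist())
    print(np.linalg.norm(np.roll(w,-1,0)-w,axis=1)); m=w.mean(0); d=(w[0]-w[1]+w[3]-w[2]); d/=np.linalg.norm(d)
    print("ctr",m,"nest",m+d*.0425,"yaxis",np.degrees(np.arctan2(d[1],d[0])))
E
```

```text
0.016 [[0.6034, 0.3647], [0.5833, 0.1898], [0.4856, 0.2014], [0.5068, 0.3756]]
[0.17603145 0.09840008 0.1755596  0.09715031]
ctr [0.54477228 0.28288263] nest [0.54975787 0.32508919] yaxis 83.26322712652359
0.02 [[0.6024, 0.3645], [0.5824, 0.1904], [0.4851, 0.2019], [0.5063, 0.3753]]
[0.17524608 0.09796107 0.17477634 0.09671687]
ctr [0.54405143 0.28302059] nest [0.54903703 0.32522715] yaxis 83.2632271265236
```

View pics/ovt.png

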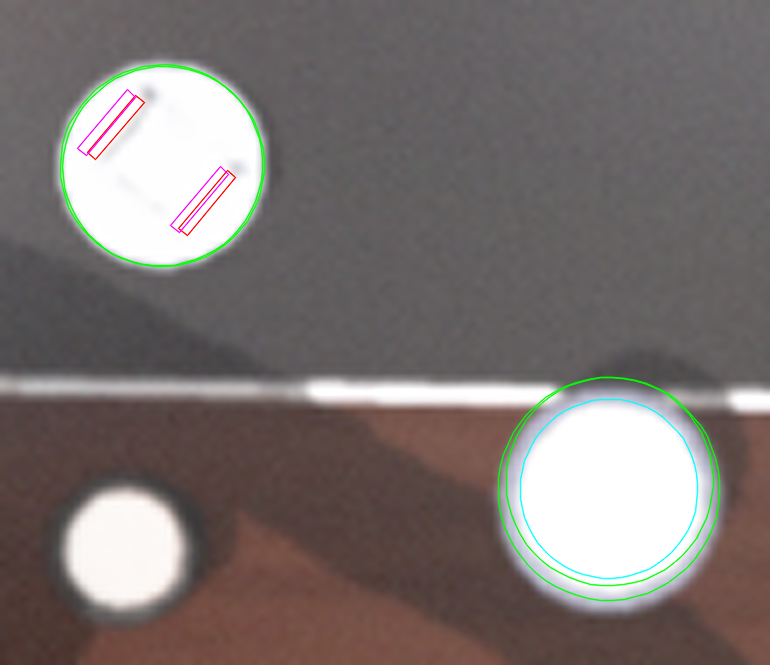

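View pics/ovs.png

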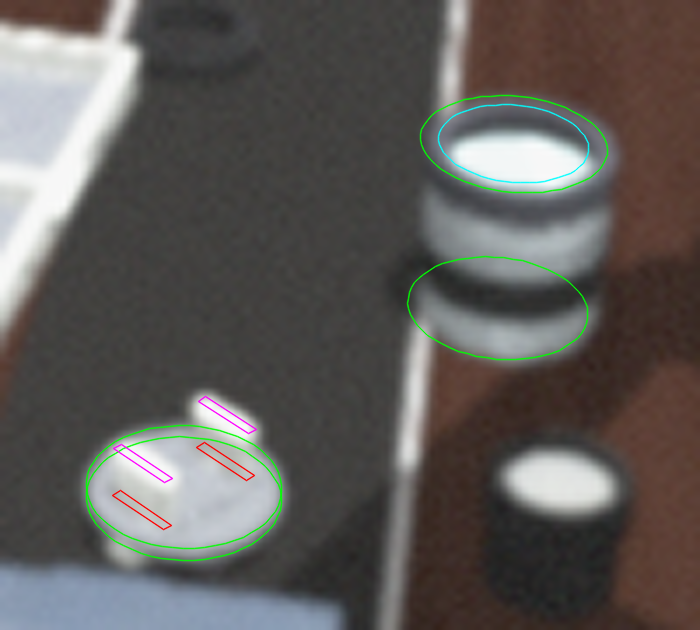

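```bash
python3 - <<'E'
from h import *
from scipy.optimize import least_squares
from scipy.ndimage import map_coordinates
top=eyes.capture("top"); side=eyes.capture("side")
def edges(p,P,Pout,Pin,lo=-4,hi=5):
    # sample along direction normal to projected curve; return subpixel edge points
    pass
g=top["image"].astype(float)
# radial: inner bright glass->rim edges & rim->desk edges around lens
for z,nm,c0,N in ((.06,"lens",np.array([302.3,260.5]),24),(.012,"cap",np.array([237.6,213.1]),24)):
    out=[]
    for a in np.arange(0,2*np.pi,2*np.pi/N):
        r=np.arange(8,22,.25); u=c0[0]+r*np.cos(a); v=c0[1]+r*np.sin(a)
        prof=np.stack([map_coordinates(g[:,:,k],[v,u],order=1) for k in range(3)],1)
        out.append((a,r,prof))
    print(nm)
    for a,r,pr in out[::3]: print(round(np.degrees(a)),pr.mean(1)[::4].round().astype(int).tolist())
c=side["image"][190:245,345:395]
cv2.imwrite("pics/sl.png",cv2.resize(c,None,fx=11,fy=11,interpolation=cv2.INTER_CUBIC))
c=top["image"][238:285,278:326]
cv2.imwrite("pics/tl.png",cv2.resize(c,None,fx=12,fy=12,interpolation=cv2.INTER_CUBIC))
E
```

```text
lens
0 [255, 255, 255, 255, 245, 213, 179, 139, 97, 80, 82, 89, 92, 91]
45 [255, 255, 255, 255, 254, 237, 209, 185, 128, 97, 91, 89, 89, 89]
90 [255, 255, 255, 255, 255, 249, 225, 197, 152, 97, 73, 72, 74, 75]
135 [255, 255, 255, 255, 255, 251, 229, 208, 184, 122, 78, 71, 71, 69]
180 [255, 255, 255, 255, 255, 251, 228, 202, 165, 118, 86, 77, 76, 73]
225 [255, 255, 255, 255, 254, 237, 210, 190, 153, 125, 146, 220, 244, 247]
270 [255, 255, 255, 255, 252, 233, 201, 159, 111, 84, 79, 83, 88, 94]
315 [255, 255, 255, 255, 254, 230, 192, 147, 100, 99, 122, 158, 153, 137]
cap
0 [255, 248, 233, 231, 244, 251, 218, 141, 92, 87, 93, 97, 96, 95]
45 [255, 254, 253, 254, 254, 254, 234, 155, 101, 94, 95, 96, 96, 93]
90 [254, 254, 254, 254, 254, 253, 235, 155, 99, 95, 95, 95, 93, 84]
135 [254, 254, 254, 254, 254, 253, 234, 149, 106, 101, 100, 94, 88, 83]
180 [250, 250, 253, 254, 254, 253, 226, 155, 106, 104, 105, 103, 103, 105]
225 [253, 255, 255, 255, 255, 251, 216, 141, 108, 104, 104, 105, 106, 105]
270 [252, 248, 245, 251, 253, 252, 222, 143, 106, 102, 101, 101, 102, 99]
315 [254, 254, 254, 254, 254, 254, 239, 168, 100, 95, 99, 101, 100, 98]
```

View pics/sl.png

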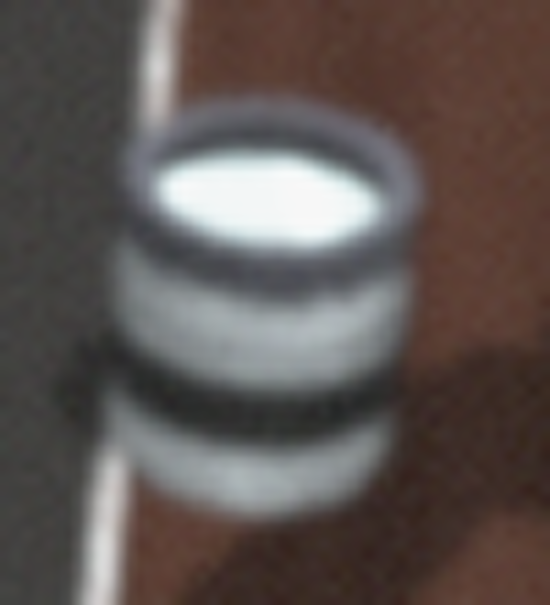

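View pics/tl.png

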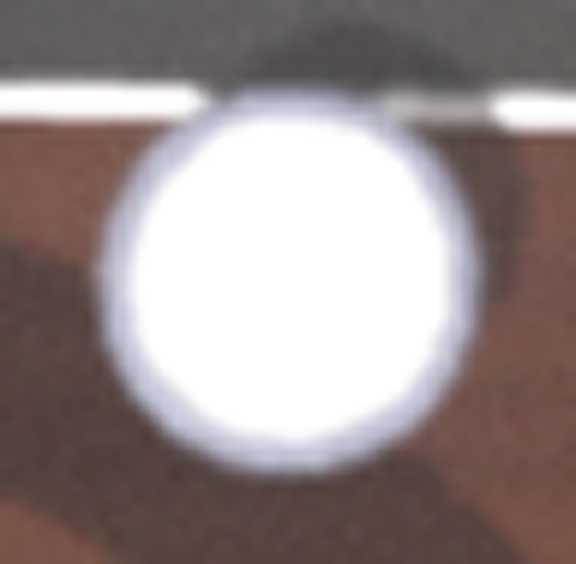

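```bash
python3 - <<'E'
from h import *
top=eyes.capture("top"); side=eyes.capture("side")
L=onz(top,302.0,260.9,.06); print(L)
e1,d1=ray(top,302.0,260.9); e2,d2=ray(side,369.4,206.8)
A=np.array([d1,-d2]).T; s,*_=np.linalg.lstsq(A,e2-e1,rcond=None); print(e1+d1*s[0],e2+d2*s[1])
c=np.array([.4377,.4381])
P=[(circ(c,.027,.014),(0,255,0)),(circ(L,.028,.06),(0,255,0)),(circ(L,.028,.0),(0,255,0)),(circ(L,.0225,.06),(255,255,0))]
overlay(top,(275,235,330,290),11,P,"pics/ovt2.png")
overlay(side,(345,190,395,245),11,P,"pics/ovs2.png")
E
```

```text
[0.35266532 0.31495093 0.06      ]
[0.35248212 0.31495781 0.05488545] [0.35185949 0.31495479 0.05490775]
```

View pics/ovt2.png

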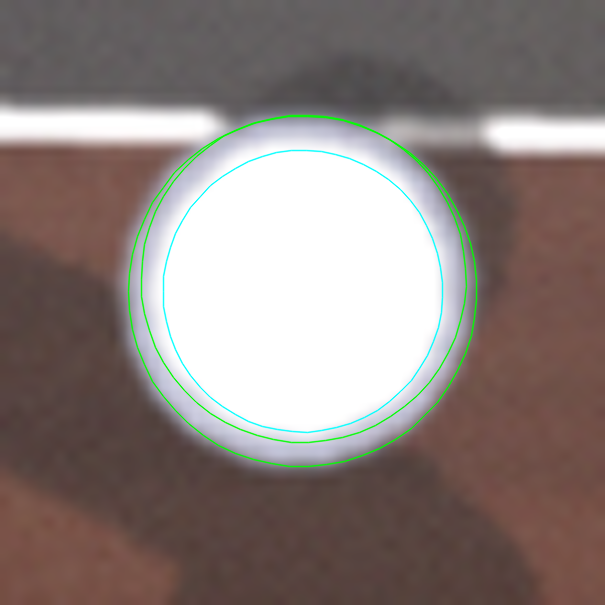

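View pics/ovs2.png

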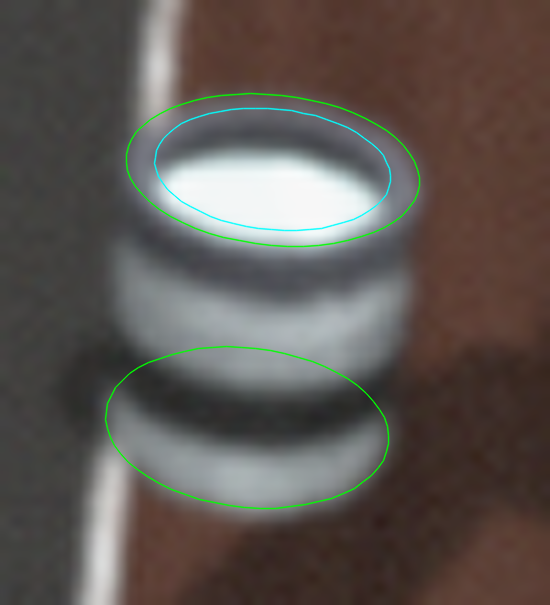

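{"name": "send_rows", "arguments": {"claw": [0,0,0,0,0,0,0,0,0,0,0,0], "travel": [[0,0,0],[0,0,0],[-0.03,0.0016,0],[-0.03,0.0016,0],[-0.03,0.0016,0],[-0.03,0.0016,0],[-0.03,0.0016,0],[-0.03,0.0016,0],[-0.03,0.0016,0],[-0.03,0.0016,0],[0,0,0],[0,0,0]], "delta_rot": [[0,0,8],[0,0,7.5],[0,0,0],[0,0,0],[0,0,0],[0,0,0],[0,0,0],[0,0,0],[0,0,0],[0,0,0],[0,0,0],[0,0,0]], "newtons": 25}}

```text
t: 2.4
tool_pos: [0.4431, 0.4313, 0.2424]
eef_rot: [3.14, -0.0, 2.465]
wrist_force: [-0.7, -0.2, -0.0]
finger_gap: 0.0852
```

```bash
cat >> h.py <<'E'
def to(tgt,yaw=None):
    s=ctrl.sense(); M=R.from_euler("xyz",s["eef_rot"])
    d=M.inv().apply(np.array(tgt)-s["tool_pos"])
    y=s["eef_rot"][2] if yaw is None else yaw
    rv=np.degrees((M.inv()*R.from_euler("xyz",[np.pi,0,y])).as_rotvec())
    print("travel",d.round(4),"rot",rv.round(2),"now",np.round(s["tool_pos"],4),np.round(s["eef_rot"],4),"gap",round(s["finger_gap"],4),"F",s["wrist_force"].round(1),"t",s["t"])
E
python3 -c "
from h import *
to([.4377,.4381,.09],np.radians(141.8))"
```

```text
travel [0.0084 0.0017 0.1524] rot [ 0.08 -0.02 -0.57] now [0.4431 0.4313 0.2424] [ 3.1402e+00 -4.0000e-04  2.4649e+00] gap 0.0852 F [-0.7 -0.2 -0. ] t 2.4
```

{"name": "send_rows", "arguments": {"claw": [0,0,0,0,0,0], "travel": [[0.008,0.0015,0.038],[0,0,0.038],[0,0,0.038],[0,0,0.038],[0,0,0],[0,0,0]], "delta_rot": [[0,0,-0.57],[0,0,0],[0,0,0],[0,0,0],[0,0,0],[0,0,0]]}}

```text
t: 3.0
tool_pos: [0.4357, 0.4436, 0.0902]
eef_rot: [3.133, -0.0, 2.48]
wrist_force: [0.9, -0.9, 0.3]
finger_gap: 0.0856
```

```bash
python3 - <<'E'
from h import *
to([.4377,.4381,.031],np.radians(141.8))
for n in ("side","top"):
    p=eyes.capture(n); l,t,r,b=(265,170,385,285) if n=="side" else (180,150,320,290)
    cv2.imwrite(f"pics/{n}1.png",cv2.resize(p["image"][t:b,l:r],None,fx=5,fy=4.2 if n=="top" else 5,interpolation=cv2.INTER_CUBIC))
E
```

```text
travel [-0.0049 -0.0036  0.0591] rot [ 0.5  -0.01  0.29] now [0.4357 0.4436 0.0902] [ 3.1329e+00 -1.0000e-04  2.4800e+00] gap 0.0856 F [ 0.9 -0.9  0.3] t 3.0
```

View pics/side1.png

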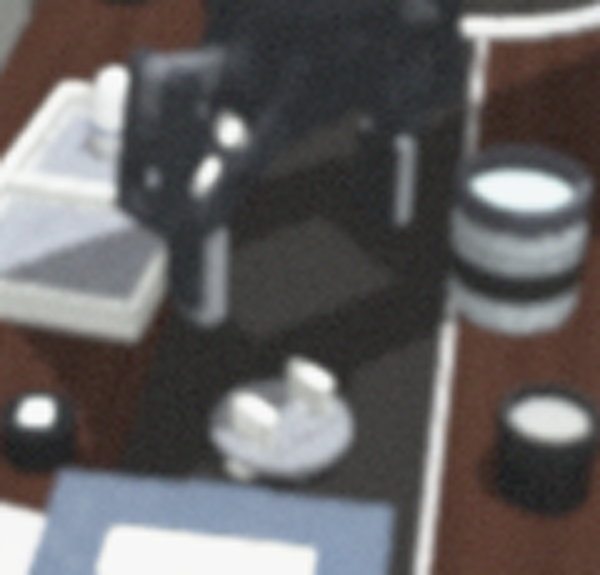

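View pics/top1.png

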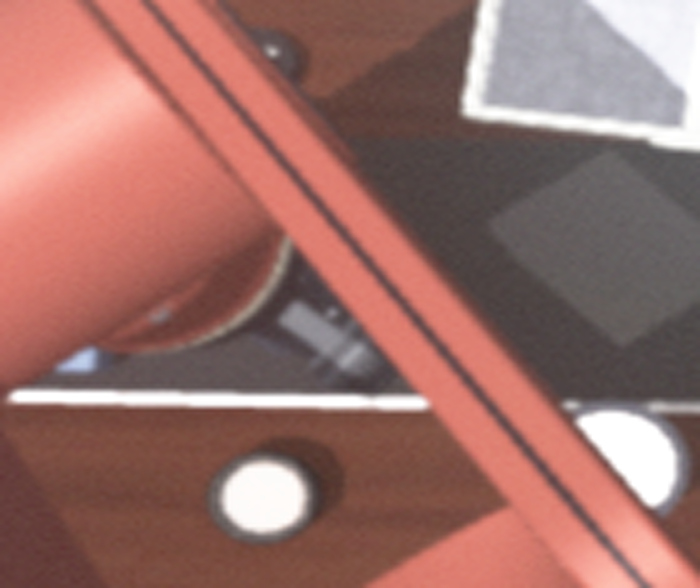

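```bash
python3 - <<'E'
from h import *
p=eyes.capture("side"); s=ctrl.sense(); M=R.from_euler("xyz",s["eef_rot"])
for z in (-.002,.011):
  for y in (.0425,-.0425):
    q=proj(p,s["tool_pos"]+M.apply([0,y,z])); print(z,y,q,(q-[265,170]+.5)*5)
E
```

```text
-0.002 0.0425 [304.45868726 229.91233829] [199.79343628 302.06169146]
-0.002 -0.0425 [338.00037548 212.87319147] [367.50187741 216.86595734]
0.011 0.0425 [304.37592923 235.97770876] [199.37964615 332.38854379]
0.011 -0.0425 [337.63445711 218.67226553] [365.67228557 245.86132764]
```

```bash
python3 - <<'E'
from h import *
p=eyes.capture("side"); s=ctrl.sense(); M=R.from_euler("xyz",s["eef_rot"])
P=[]
for sg in (1,-1):
    for z in (-.035,-.002):
        P.append(([s["tool_pos"]+M.apply([x,sg*y,z]) for x,y in ((-.011,.0427),(.011,.0427),(.011,.057),(-.011,.057),(-.011,.0427))],(0,255,0) if z==-.002 else (0,200,255)))
overlay(p,(275,180,365,260),8,P,"pics/fing.png")
im=cv2.imread("pics/fing.png"); cv2.imwrite("pics/fing.png",cv2.convertScaleAbs(im,alpha=1.6,beta=20))
E
```

```text
(no output)
```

View pics/fing.png

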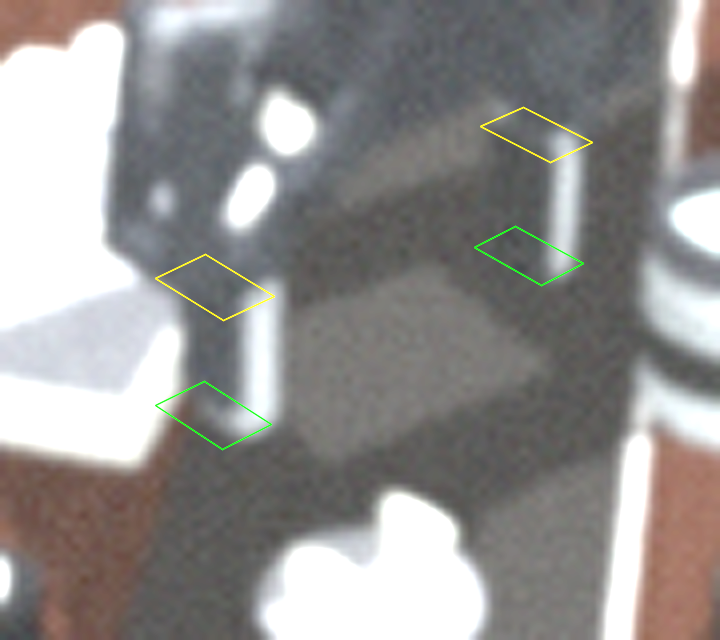

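{"name": "send_rows", "arguments": {"claw": [0,0,0,0,0], "travel": [[-0.005,-0.0035,0.015],[0,0,0.015],[0,0,0.015],[0,0,0.008],[0,0,0.004]], "delta_rot": [[0.5,0,0.3],[0,0,0],[0,0,0],[0,0,0],[0,0,0]]}}

```text
t: 3.7
tool_pos: [0.4422, 0.4393, 0.0346]
eef_rot: [3.132, 0.003, 2.473]
wrist_force: [0.2, 0.2, -0.1]
finger_gap: 0.0857
```

```bash
python3 -c "
from h import *
to([.4377,.4381,.030],np.radians(141.8))"
```

```text
travel [ 0.0028 -0.0038  0.0045] rot [ 0.57  0.16 -0.12] now [0.4422 0.4393 0.0346] [3.1317e+00 2.8000e-03 2.4727e+00] gap 0.0857 F [ 0.2  0.2 -0.1] t 3.7
```

{"name": "send_rows", "arguments": {"claw": [0,0,0], "travel": [[0.0028,-0.0038,0.0045],[0,0,0],[0,0,0]], "delta_rot": [[0.5,0.15,-0.1],[0,0,0],[0,0,0]]}}

```text
t: 4.0
tool_pos: [0.4364, 0.4373, 0.0279]
eef_rot: [-3.139, -0.001, 2.475]
wrist_force: [0.7, -0.5, 0.2]
finger_gap: 0.0852
```

```bash
python3 -c "
from h import *
to([.4377,.4381,.030],np.radians(141.8))"
```

```text
travel [-0.0005  0.0014 -0.0021] rot [-0.14 -0.05 -0.02] now [0.4364 0.4373 0.0279] [-3.1391e+00 -8.0000e-04  2.4746e+00] gap 0.0852 F [ 0.7 -0.5  0.2] t 4.0
```

{"name": "send_rows", "arguments": {"claw": [0,0], "travel": [[0,0.001,-0.002],[0,0,0]], "delta_rot": [[0,0,0],[0,0,0]]}}

```text
t: 4.2
tool_pos: [0.4374, 0.4387, 0.0308]
eef_rot: [-3.14, -0.001, 2.475]
wrist_force: [0.3, 0.5, -0.5]
finger_gap: 0.0855
```

```bash
python3 -c "
from h import *
to([.4377,.4381,.030],np.radians(141.8))
p=eyes.capture('side'); cv2.imwrite('pics/s2.png',cv2.convertScaleAbs(cv2.resize(p['image'][195:285,275:385],None,fx=7,fy=6.5,interpolation=cv2.INTER_CUBIC),alpha=1.2,beta=10))
to([.4377,.4381,.030],np.radians(141.8))
"
```

```text
travel [-0.0006 -0.0003  0.0008] rot [-0.07 -0.03 -0.  ] now [0.4374 0.4387 0.0308] [-3.1404e+00 -5.0000e-04  2.4748e+00] gap 0.0855 F [ 0.3  0.5 -0.5] t 4.2
travel [-0.0006 -0.0001  0.0007] rot [-0.08 -0.03 -0.  ] now [0.4374 0.4386 0.0307] [-3.1402e+00 -5.0000e-04  2.4748e+00] gap 0.0854 F [-0.6 -0.1  0.3] t 4.25
```

View pics/s2.png

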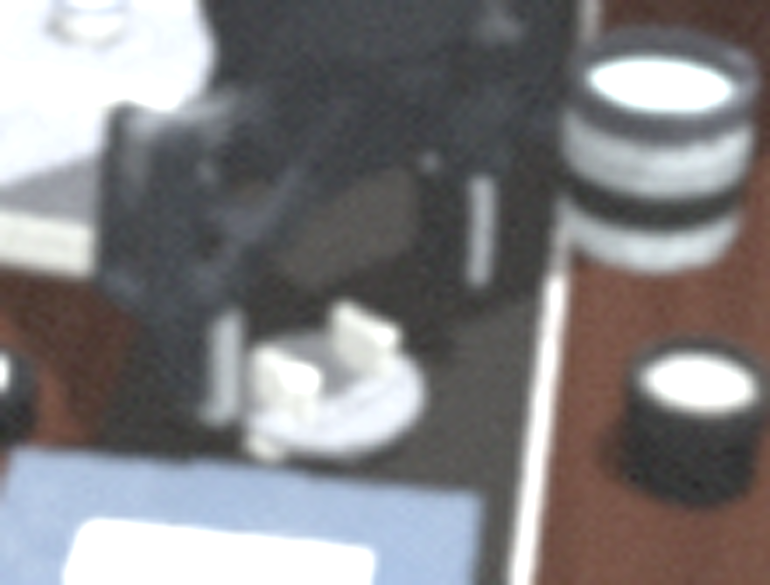

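{"name": "send_rows", "arguments": {"claw": [0.3,0.45,0.5,0.5], "travel": [[0,0,0],[0,0,0],[0,0,0],[0,0,0]], "delta_rot": [[0,0,0],[0,0,0],[0,0,0],[0,0,0]]}}

```text
t: 4.65
tool_pos: [0.4379, 0.439, 0.0318]
eef_rot: [3.141, -0.0, 2.475]
wrist_force: [0.4, -0.1, 0.2]
finger_gap: 0.0428
```

```bash
python3 -c "
from h import *
to([.4377,.4381,.030],np.radians(141.8))
p=eyes.capture('side'); cv2.imwrite('pics/s3.png',cv2.convertScaleAbs(cv2.resize(p['image'][195:285,275:385],None,fx=7,fy=6.5,interpolation=cv2.INTER_CUBIC),alpha=1.2,beta=10))
"
```

```text
travel [-0.0004 -0.0008  0.0018] rot [ 0.02 -0.01 -0.01] now [0.4379 0.439  0.0318] [ 3.1412e+00 -1.0000e-04  2.4748e+00] gap 0.0428 F [ 0.4 -0.1  0.2] t 4.65
```

View pics/s3.png

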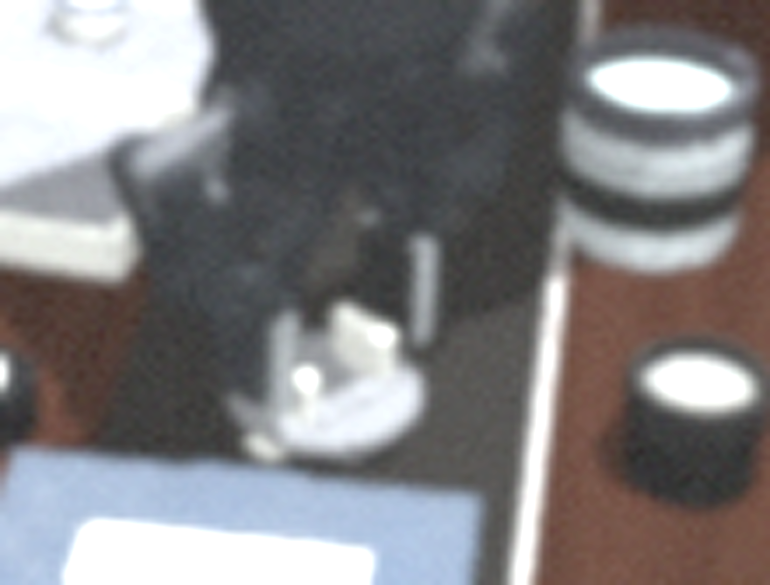

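{"name": "send_rows", "arguments": {"claw": [0.55,0.6,0.65,0.7,0.8,1,1], "travel": [[0,0,0.0015],[0,0,0],[0,0,0],[0,0,0],[0,0,0],[0,0,0],[0,0,0]], "delta_rot": [[0,0,0],[0,0,0],[0,0,0],[0,0,0],[0,0,0],[0,0,0],[0,0,0]]}}

```text
t: 5.4
tool_pos: [0.4383, 0.4393, 0.0312]
eef_rot: [3.14, 0.0, 2.475]
wrist_force: [-0.9, -0.8, 2.3]
finger_gap: 0.0237
```

```bash
python3 -c "
from h import *
to([.4377,.4381,.030],np.radians(141.8))
p=eyes.capture('side'); cv2.imwrite('pics/s4.png',cv2.convertScaleAbs(cv2.resize(p['image'][195:285,275:385],None,fx=7,fy=6.5,interpolation=cv2.INTER_CUBIC),alpha=1.2,beta=10))
"
```

```text
travel [-0.0003 -0.0013  0.0012] rot [0.07 0.   0.  ] now [0.4383 0.4393 0.0312] [3.1404e+00 1.0000e-04 2.4749e+00] gap 0.0237 F [-0.9 -0.8  2.3] t 5.4
```

View pics/s4.png

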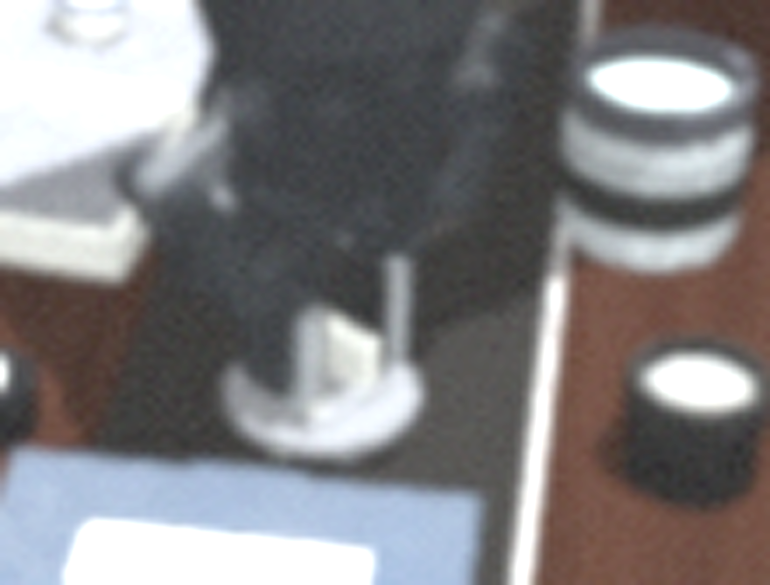

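{"name": "send_rows", "arguments": {"claw": [1,1,1,1,1,1,1], "travel": [[0,0,-0.01],[0,0,-0.02],[0,0,-0.02],[0,0,-0.02],[0,0,-0.02],[0,0,0],[0,0,0]], "delta_rot": [[0,0,0],[0,0,0],[0,0,0],[0,0,0],[0,0,0],[0,0,0],[0,0,0]]}}

```text
t: 6.15
tool_pos: [0.437, 0.4382, 0.1241]
eef_rot: [-3.14, -0.001, 2.475]
wrist_force: [-0.7, -0.3, -1.3]
finger_gap: 0.0235
```

```bash
python3 -c "
from h import *
to([.3527,.3147,.125],np.radians(141.8))
p=eyes.capture('side'); cv2.imwrite('pics/s5.png',cv2.convertScaleAbs(cv2.resize(p['image'][165:255,275:385],None,fx=7,fy=6.5,interpolation=cv2.INTER_CUBIC),alpha=1.2,beta=10))
"
```

```text
travel [-0.0101 -0.1492 -0.0006] rot [-0.12 -0.04 -0.01] now [0.437  0.4382 0.1241] [-3.1395e+00 -7.0000e-04  2.4747e+00] gap 0.0235 F [-0.7 -0.3 -1.3] t 6.15
```

View pics/s5.png

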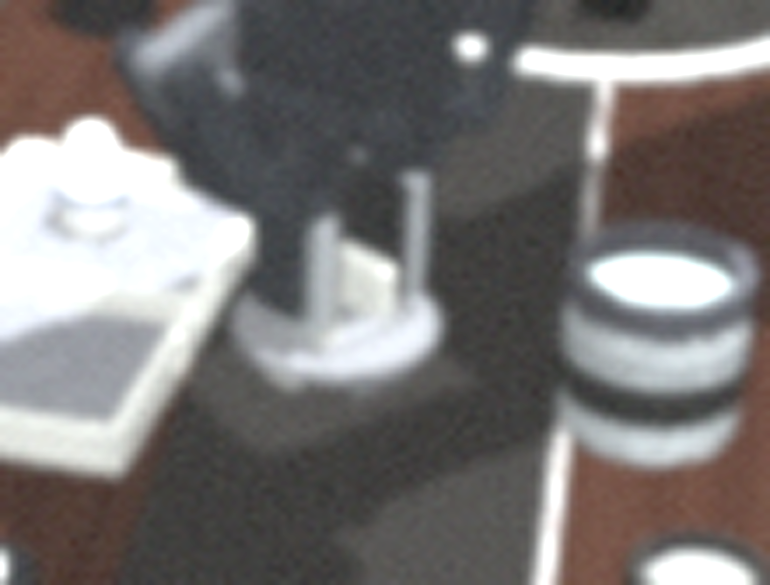

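{"name": "send_rows", "arguments": {"claw": [1,1,1,1,1,1,1,1], "travel": [[0,0,-0.005],[-0.002,-0.025,0],[-0.002,-0.025,0],[-0.002,-0.025,0],[-0.002,-0.025,0],[-0.002,-0.025,0],[0,-0.015,0],[0,0,0]], "delta_rot": [[0,0,0],[0,0,0],[0,0,0],[0,0,0],[0,0,0],[0,0,0],[0,0,0],[0,0,0]]}}

```text
t: 7.0
tool_pos: [0.3514, 0.3153, 0.1222]
eef_rot: [-3.127, -0.005, 2.475]
wrist_force: [0.5, 1.0, -0.4]
finger_gap: 0.0235
```

```bash
python3 -c "
from h import *
to([.3527,.3147,.112],np.radians(141.8))"
```

```text
travel [-0.0015  0.0005  0.0102] rot [-0.85 -0.27  0.02] now [0.3514 0.3153 0.1222] [-3.1267 -0.0047  2.4751] gap 0.0235 F [ 0.5  1.  -0.4] t 7.0
```

{"name": "send_rows", "arguments": {"claw": [1,1,1], "travel": [[-0.001,0.0005,0.007],[0,0,0],[0,0,0]], "delta_rot": [[-0.8,-0.25,0],[0,0,0],[0,0,0]]}}

```text
t: 7.3
tool_pos: [0.3531, 0.3158, 0.114]
eef_rot: [3.141, -0.0, 2.475]
wrist_force: [1.3, 0.3, 0.2]
finger_gap: 0.0237
```

```bash
cat > look.py <<'E'
from h import *
import sys
n=sys.argv[1]
s=ctrl.sense(); M=R.from_euler("xyz",s["eef_rot"])
to([.3527,.3147,.112],np.radians(141.8))
L=[.3527,.3147]; c=s["tool_pos"]+M.apply([0,0,.021])
P=[(circ(c,.027,c[2]),(0,255,0)),(circ(L,.028,.06),(0,0,255))]
p=eyes.capture("side"); overlay(p,(335,160,405,245),7,P,f"pics/a{n}s.png"); P0=p
q=eyes.capture("top"); overlay(q,(255,210,345,295),7,P,f"pics/a{n}t.png")
overlay(P0,(335,160,405,245),7,[],f"pics/a{n}r.png")
a=cv2.imread(f"pics/a{n}s.png"); b=cv2.imread(f"pics/a{n}r.png"); cv2.imwrite(f"pics/a{n}.png",cv2.convertScaleAbs(cv2.resize(np.hstack([a,b]),(800,486)),alpha=1.3,beta=15))
E
python3 look.py 1
```

```text
travel [-0.0003 -0.0011  0.002 ] rot [ 0.02 -0.01  0.  ] now [0.3531 0.3158 0.114 ] [ 3.1412e+00 -2.0000e-04  2.4749e+00] gap 0.0237 F [1.3 0.3 0.2] t 7.3
```

View pics/a1.png

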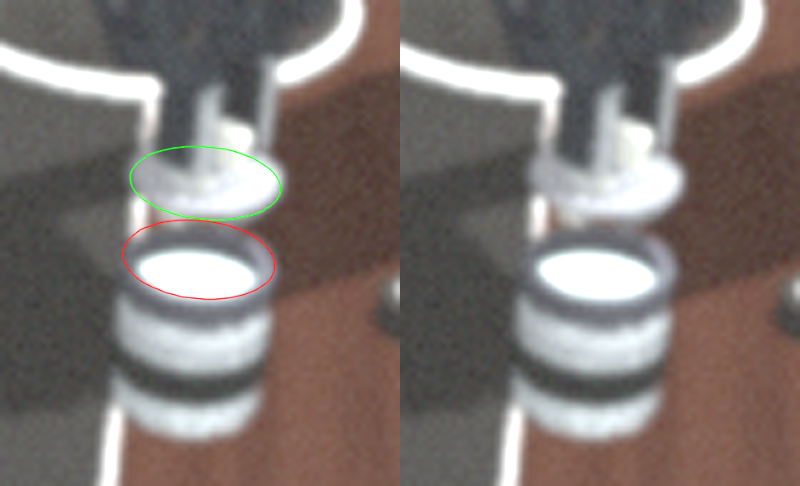

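View pics/a1t.png

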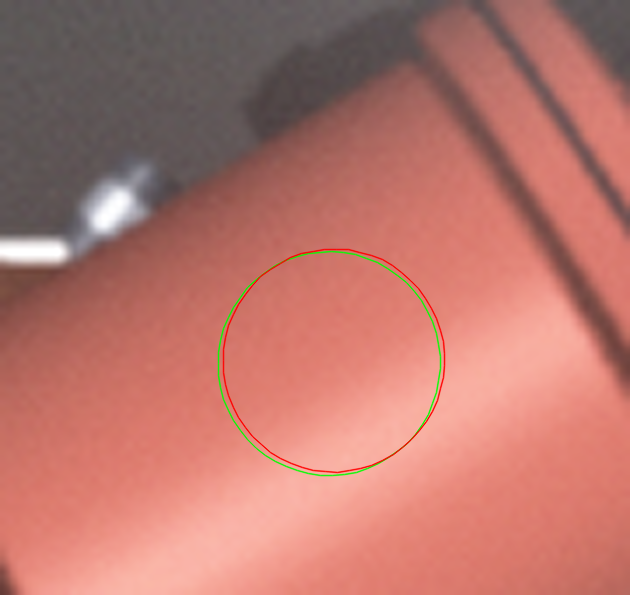

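{"name": "send_rows", "arguments": {"claw": [1,1,1,1], "travel": [[0,-0.0006,0.006],[0,0,0.006],[0,0,0.004],[0,0,0]], "delta_rot": [[0,0,0],[0,0,0],[0,0,0],[0,0,0]]}}

```text
t: 7.8
tool_pos: [0.353, 0.3158, 0.0964]
eef_rot: [-3.141, -0.0, 2.476]
wrist_force: [-0.4, -1.3, 0.4]
finger_gap: 0.0234
```

```bash
sed -i 's/.3527,.3147,.112/.3531,.3153,.081/' look.py; python3 look.py 2
```

```text
travel [-0.0004 -0.0003  0.0154] rot [-0.01 -0.02  0.04] now [0.353  0.3158 0.0964] [-3.1415e+00 -4.0000e-04  2.4755e+00] gap 0.0234 F [-0.4 -1.3  0.4] t 7.8
```

View pics/a2.png

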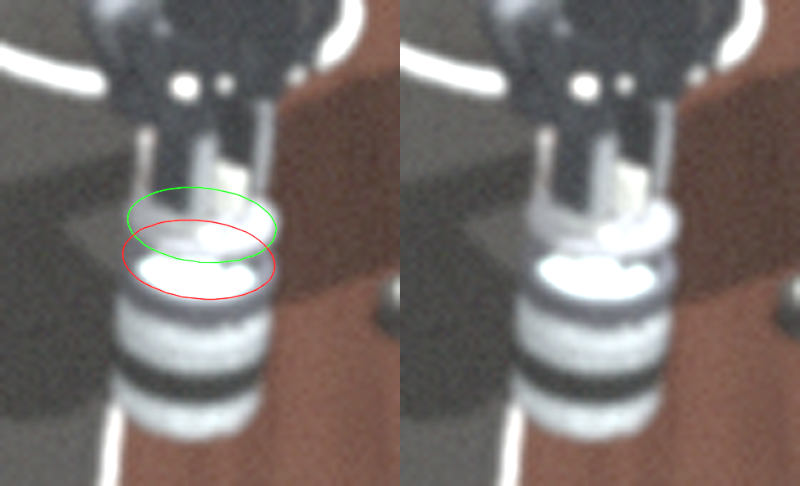

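```bash
python3 - <<'E'
from h import *
p=eyes.capture("side")
cv2.imwrite("pics/z3.png",cv2.convertScaleAbs(cv2.resize(p["image"][188:228,350:390],None,fx=15,fy=15,interpolation=cv2.INTER_CUBIC),alpha=1.3,beta=15))
print(proj(p,[.3531,.3155,.0755]),proj(p,[.3531,.3155,.06]), proj(p,[.3531,.3165,.06]), proj(p,[.3541,.3155,.06]))
E
```

```text
[369.63292864 198.49757271] [369.00574472 204.8259143 ] [368.98888963 205.06974185] [368.52974745 204.7823156 ]
```

View pics/z3.png

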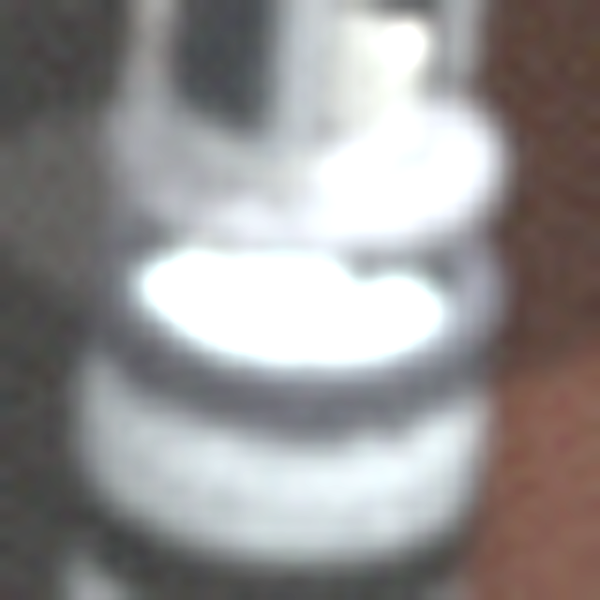

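{"name": "send_rows", "arguments": {"claw": [1,1,1], "travel": [[0,0,0.003],[0,0,0.003],[0,0,0]], "delta_rot": [[0,0,0],[0,0,0],[0,0,0]]}}

```text
t: 8.25
tool_pos: [0.3539, 0.3164, 0.0915]
eef_rot: [3.139, 0.001, 2.475]
wrist_force: [0.4, 0.5, -0.2]
finger_gap: 0.0236
```

```bash
python3 -c "
from h import *
to([.3531,.3155,.081],np.radians(141.8))"
```

```text
travel [ 0.0001 -0.0012  0.0105] rot [0.14 0.03 0.03] now [0.3539 0.3164 0.0915] [3.1391e+00 5.0000e-04 2.4755e+00] gap 0.0236 F [ 0.4  0.5 -0.2] t 8.25
```

{"name": "send_rows", "arguments": {"claw": [1,1,1], "travel": [[0,-0.001,0],[0,0,0.003],[0,0,0]], "delta_rot": [[0,0,0],[0,0,0],[0,0,0]]}}

```text
t: 8.55
tool_pos: [0.3533, 0.3155, 0.0883]
eef_rot: [3.139, 0.001, 2.475]
wrist_force: [-0.5, 0.7, -0.3]
finger_gap: 0.0236
```

```bash
python3 -c "
from h import *
to([.3531,.3155,.081],np.radians(141.8))"
```

```text
travel [ 0.0001 -0.0002  0.0073] rot [0.15 0.04 0.04] now [0.3533 0.3155 0.0883] [3.1389e+00 6.0000e-04 2.4755e+00] gap 0.0236 F [-0.5  0.7 -0.3] t 8.55
```

{"name": "send_rows", "arguments": {"claw": [1,1,1], "travel": [[0,0,0.002],[0,0,0.002],[0,0,0]], "delta_rot": [[0,0,0],[0,0,0],[0,0,0]]}}

```text
t: 8.85
tool_pos: [0.3533, 0.3156, 0.084]
eef_rot: [3.139, 0.001, 2.475]
wrist_force: [0.1, -0.5, -1.3]
finger_gap: 0.0233
```

```bash
python3 -c "
from h import *
to([.3531,.3155,.081],np.radians(141.8))
p=eyes.capture('side')
cv2.imwrite('pics/z4.png',cv2.convertScaleAbs(cv2.resize(p['image'][188:228,350:390],None,fx=15,fy=15,interpolation=cv2.INTER_CUBIC),alpha=1.3,beta=15))
"
```

```text
travel [ 0.0001 -0.0002  0.003 ] rot [0.16 0.04 0.03] now [0.3533 0.3156 0.084 ] [3.1388e+00 7.0000e-04 2.4754e+00] gap 0.0233 F [ 0.1 -0.5 -1.3] t 8.85
```

View pics/z4.png

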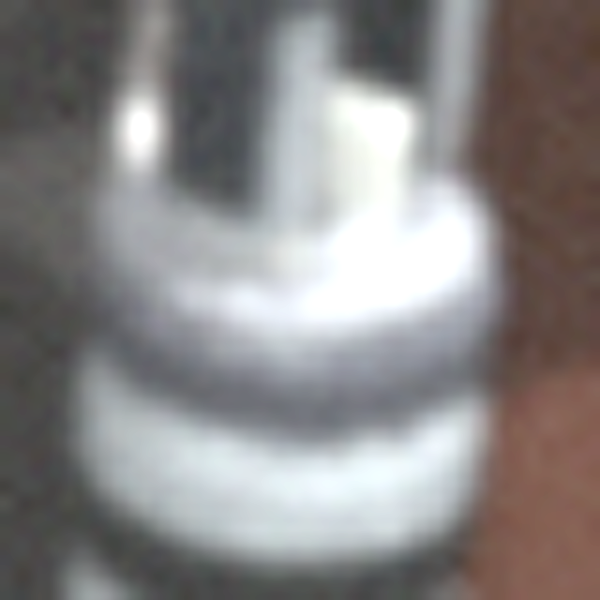

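{"name": "send_rows", "arguments": {"claw": [1,1,1], "travel": [[0,0,0.002],[0,0,0.001],[0,0,0]], "delta_rot": [[0,0,0],[0,0,0],[0,0,0]]}}

```text
t: 9.2
tool_pos: [0.3536, 0.3158, 0.0813]
eef_rot: [3.138, 0.001, 2.475]
wrist_force: [-0.6, -1.4, 2.6]
finger_gap: 0.0239
```

```bash
python3 -c "
from h import *
to([.3531,.3155,.081],np.radians(141.8))"
```

```text
travel [ 0.0002 -0.0005  0.0003] rot [0.19 0.05 0.03] now [0.3536 0.3158 0.0813] [3.1383e+00 8.0000e-04 2.4755e+00] gap 0.0239 F [-0.6 -1.4  2.6] t 9.2
```

{"name": "send_rows", "arguments": {"claw": [1,1,1], "travel": [[0,0,0.001],[0,0,0.001],[0,0,0]], "delta_rot": [[0,0,0],[0,0,0],[0,0,0]]}}

```text
t: 9.5
tool_pos: [0.3543, 0.3162, 0.0816]
eef_rot: [3.137, 0.001, 2.476]
wrist_force: [-1.2, 0.3, -1.2]
finger_gap: 0.0231
```

```bash
python3 -c "
from h import *
to([.3531,.3155,.081],np.radians(141.8))
p=eyes.capture('side')
cv2.imwrite('pics/z5.png',cv2.convertScaleAbs(cv2.resize(p['image'][188:228,350:390],None,fx=15,fy=15,interpolation=cv2.INTER_CUBIC),alpha=1.3,beta=15))
"
```

```text
travel [ 0.0005 -0.0014  0.0006] rot [0.24 0.08 0.05] now [0.3543 0.3162 0.0816] [3.1374e+00 1.4000e-03 2.4757e+00] gap 0.0231 F [-1.2  0.3 -1.2] t 9.5
```

View pics/z5.png

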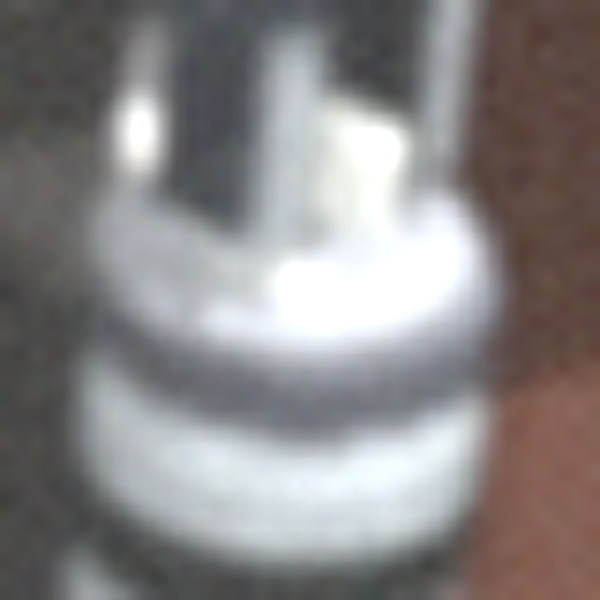

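{"name": "send_rows", "arguments": {"claw": [1,1,1], "travel": [[0,-0.001,0.002],[0,0,0.003],[0,0,0.003]], "delta_rot": [[0,0,0],[0,0,0],[0,0,0]]}}

```text
t: 9.85
tool_pos: [0.3562, 0.3173, 0.0812]
eef_rot: [3.134, 0.003, 2.476]
wrist_force: [-12.6, -8.9, 34.3]
finger_gap: 0.023
```

```bash
python3 -c "
from h import *
to([.3531,.3155,.081],np.radians(141.8))
"
```

```text
travel [ 0.0013 -0.0033  0.0002] rot [0.43 0.15 0.08] now [0.3562 0.3173 0.0812] [3.1341e+00 2.6000e-03 2.4763e+00] gap 0.023 F [-12.6  -8.9  34.3] t 9.85
```

{"name": "send_rows", "arguments": {"claw": [1,0.6,0.4,0.3,0.3], "travel": [[0,0,-0.001],[0,0,0],[0,0,0],[0,0,0],[0,0,0]], "delta_rot": [[0,0,0],[0,0,0],[0,0,0],[0,0,0],[0,0,0]]}}

```text
t: 10.35
tool_pos: [0.3561, 0.3172, 0.0821]
eef_rot: [3.134, 0.003, 2.476]
wrist_force: [0.6, -1.0, 0.5]
finger_gap: 0.0598
```

```bash
python3 -c "
from h import *
to([.3531,.3155,.14],np.radians(141.8))
p=eyes.capture('side')
cv2.imwrite('pics/z6.png',cv2.convertScaleAbs(cv2.resize(p['image'][180:228,345:393],None,fx=12,fy=12,interpolation=cv2.INTER_CUBIC),alpha=1.3,beta=15))
"
```

```text
travel [ 0.0011 -0.0027 -0.0579] rot [0.44 0.15 0.09] now [0.3561 0.3172 0.0821] [3.1339e+00 2.7000e-03 2.4764e+00] gap 0.0598 F [ 0.6 -1.   0.5] t 10.35
```

View pics/z6.png

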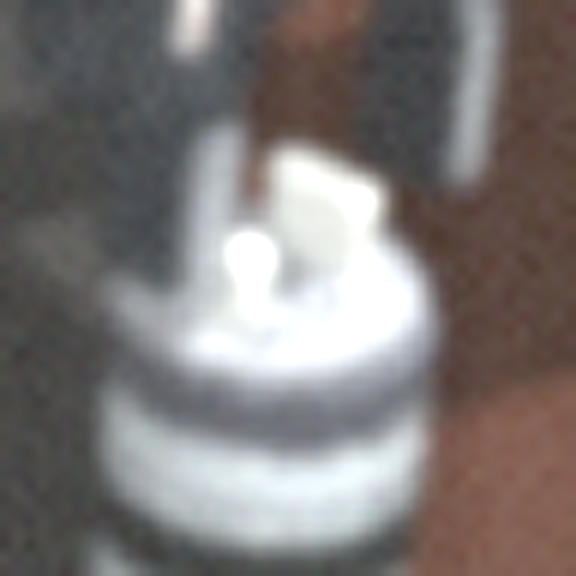

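{"name": "send_rows", "arguments": {"claw": [0,0,0,0,0,0], "travel": [[0,0,-0.015],[0,0,-0.02],[0,0,-0.02],[0,-0.002,-0.01],[0,0,0],[0,0,0]], "delta_rot": [[0,0,0],[0,0,0],[0,0,0],[0.4,0.1,0],[0,0,0],[0,0,0]]}}

```text
t: 11.0
tool_pos: [0.3528, 0.3141, 0.1463]
eef_rot: [-3.137, -0.001, 2.476]
wrist_force: [0.4, 0.1, 0.3]
finger_gap: 0.0852
```

```bash
python3 -c "
from h import *
p=eyes.capture('side')
for t in ('lens_center','cap_center'): print(t,[(np.round(d['bbox'],1).tolist(),round(d['p'],2)) for d in nets.look_for(p,t)[:2]])
L=[.3531,.3155]
overlay(p,(340,180,400,240),10,[(circ(L,.028,.06),(0,0,255)),(circ(L,.028,0),(0,0,255)),(circ(L,.027,.064),(0,255,0))],'pics/z7.png')
im=cv2.imread('pics/z7.png'); cv2.imwrite('pics/z7.png',cv2.convertScaleAbs(im,alpha=1.2,beta=10))
to([.3531,.3155,.037],np.radians(141.8))
"
```

```text
lens_center [([354.7, 210.2, 381.0, 235.4], 0.68)]
cap_center [([354.2, 193.4, 380.1, 212.7], 0.75)]
travel [0.0003 0.0023 0.1088] rot [-0.34 -0.08  0.07] now [0.3525 0.3139 0.1458] [-3.1357e+00 -1.4000e-03  2.4761e+00] gap 0.0854 F [ 0.3 -0.2  0.5] t 11.15
```

View pics/z7.png

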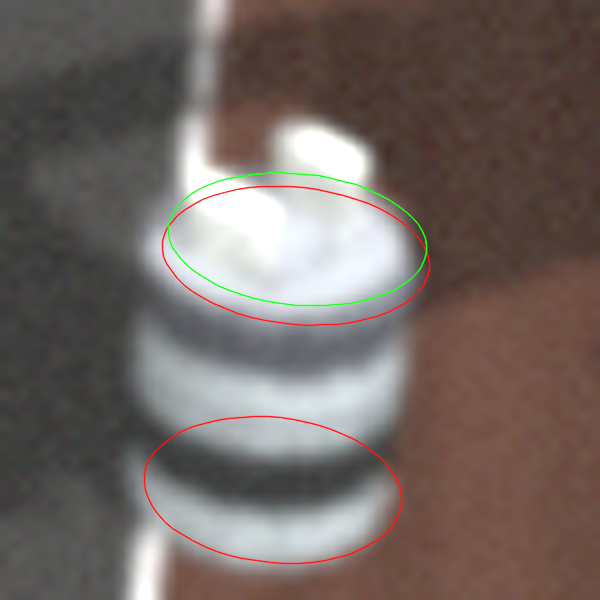

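```bash
python3 -c "
from h import *
p=eyes.capture('side')
im=p['image'].astype(float); c=np.clip((im[186:226,348:388]-90)*1.5,0,255).astype(np.uint8)
c=cv2.resize(c,None,fx=14,fy=14,interpolation=cv2.INTER_CUBIC)
L=np.array([.3570,.3165]); th=np.radians(51.8-90)
def dr(img,off,z):
    for s in (1,-1):
        b=boxpts(L,th,z,z+.016,s*(.0145-off),s*(.0175-off))
        q=np.array([(proj(p,x)-[348-.5,186-.5])*14 for x in b[[4,5,6,7,4]]]); cv2.polylines(img,[q.round().astype(np.int32)],False,(0,0,255),1)
    return img
a=dr(c.copy(),0,.064)
cv2.imwrite('pics/z8.png',cv2.resize(np.hstack([c,a]),(800,400)))
q=eyes.capture('top'); cv2.imwrite('pics/z8t.png',cv2.resize(q['image'][190:300,230:380],None,fx=5,fy=5))
"
```

```text
(no output)
```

View pics/z8.png

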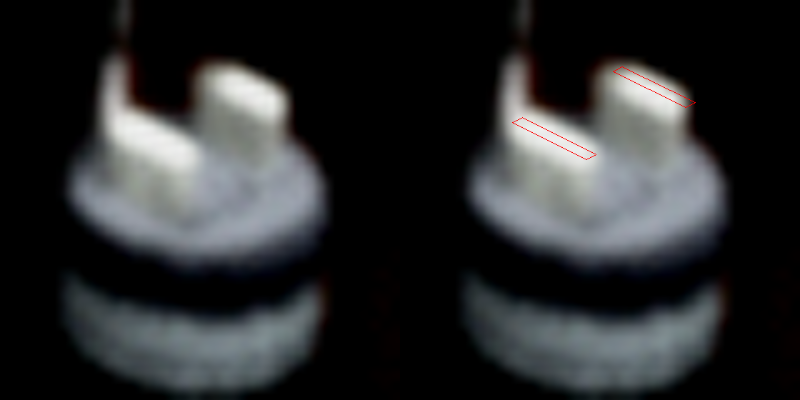

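View pics/z8t.png

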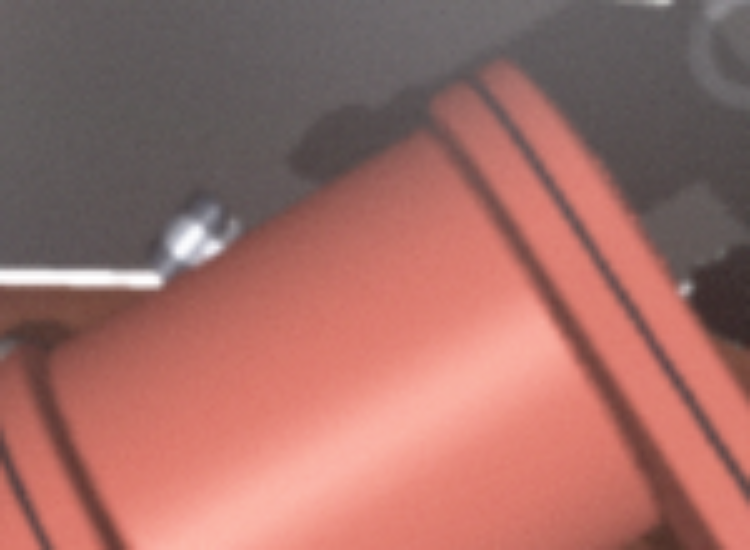

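```bash
python3 -c "
from h import *
to([.3568,.3168,.035],np.radians(141.8))"
```

```text
travel [-0.0018  0.0056  0.1108] rot [-0.34 -0.08  0.07] now [0.3525 0.3139 0.1459] [-3.1357e+00 -1.4000e-03  2.4761e+00] gap 0.0855 F [ 0.2  0.1 -0.6] t 11.25
```

{"name": "send_rows", "arguments": {"claw": [0,0,0,0], "travel": [[-0.0018,0.005,0.01],[0,0,0.015],[0,0,0.01],[0,0,0]], "delta_rot": [[-0.3,0,0],[0,0,0],[0,0,0],[0,0,0]]}}

```text
t: 11.65
tool_pos: [0.357, 0.3167, 0.1069]
eef_rot: [-3.14, -0.002, 2.476]
wrist_force: [-0.5, -0.1, -0.7]
finger_gap: 0.0857
```

```bash
python3 -c "
from h import *
to([.3568,.3168,.035],np.radians(141.8))"
```

```text
travel [0.     0.0001 0.0719] rot [-0.08 -0.11  0.07] now [0.357  0.3167 0.1069] [-3.1401e+00 -2.0000e-03  2.4760e+00] gap 0.0857 F [-0.5 -0.1 -0.7] t 11.65
```

{"name": "send_rows", "arguments": {"claw": [0,0,0,0,0,0], "travel": [[0,0,0.015],[0,0,0.015],[0,0,0.015],[0,0,0.015],[0,0,0.01],[0,0,0]], "delta_rot": [[0,0,0],[0,0,0],[0,0,0],[0,0,0],[0,0,0],[0,0,0]]}}

```text
t: 12.25
tool_pos: [0.3578, 0.3174, 0.0345]
eef_rot: [-3.141, -0.002, 2.476]
wrist_force: [-0.3, 0.2, -1.0]
finger_gap: 0.0856
```

```bash
python3 -c "
from h import *
to([.3568,.3168,.035],np.radians(141.8))
p=eyes.capture('side')
cv2.imwrite('pics/z9.png',cv2.convertScaleAbs(cv2.resize(p['image'][165:245,325:405],None,fx=7.5,fy=7.5,interpolation=cv2.INTER_CUBIC),alpha=1.2,beta=10))
"
```

```text
travel [ 0.0005 -0.0011 -0.0005] rot [-0.03 -0.1   0.07] now [0.3578 0.3174 0.0345] [-3.141e+00 -1.800e-03  2.476e+00] gap 0.0856 F [-0.3  0.2 -1. ] t 12.25
```

View pics/z9.png

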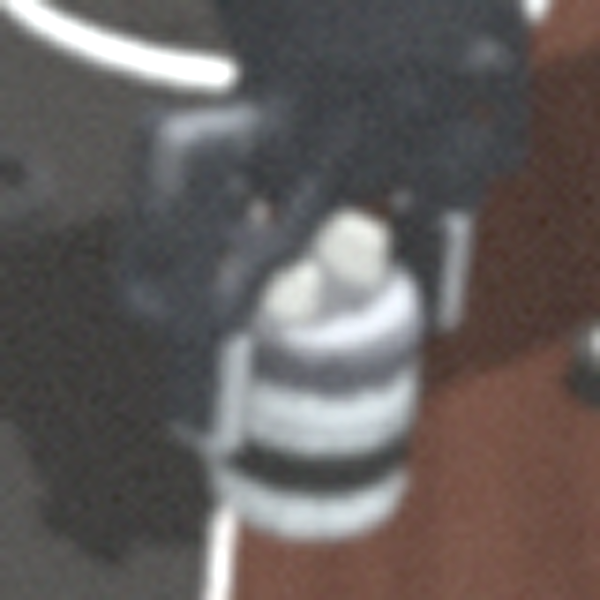

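{"name": "send_rows", "arguments": {"claw": [0.2,0.28,0.32,0.36,0.5,0.5], "travel": [[0,0,0],[0,0,0],[0,0,0],[0,0,0],[0,0,0],[0,0,0]], "delta_rot": [[0,0,0],[0,0,0],[0,0,0],[0,0,0],[0,0,0],[0,0,0]], "newtons": 40}}

```text
t: 12.9
tool_pos: [0.3594, 0.3184, 0.0375]
eef_rot: [3.138, -0.0, 2.476]
wrist_force: [-0.3, 0.4, -2.9]
finger_gap: 0.0553
```

```bash
python3 -c "
from h import *
to([.3568,.3168,.035],np.radians(141.8))
p=eyes.capture('side')
cv2.imwrite('pics/z10.png',cv2.convertScaleAbs(cv2.resize(p['image'][165:245,325:405],None,fx=7.5,fy=7.5,interpolation=cv2.INTER_CUBIC),alpha=1.2,beta=10))
"
```

```text
travel [ 0.0011 -0.0028  0.0025] rot [ 0.18 -0.02  0.07] now [0.3594 0.3184 0.0375] [ 3.1384e+00 -3.0000e-04  2.4762e+00] gap 0.0553 F [-0.3  0.4 -2.9] t 12.9
```

View pics/z10.png

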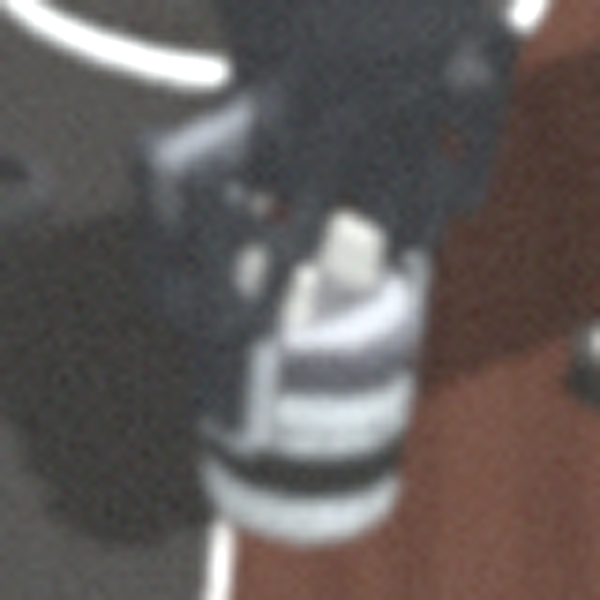

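{"name": "send_rows", "arguments": {"claw": [0.5,0.5,0.5,0.5,0.5], "travel": [[0,0,-0.01],[0,0,-0.02],[0,0,-0.02],[0,0,-0.01],[0,0,0]], "delta_rot": [[0,0,0],[0,0,0],[0,0,0],[0,0,0],[0,0,0]]}}

```text
t: 13.45
tool_pos: [0.3584, 0.3177, 0.1002]
eef_rot: [3.14, -0.001, 2.476]
wrist_force: [0.2, -0.8, -3.7]
finger_gap: 0.0552
```

```bash
python3 -c "
from h import *
to([.5494,.3252,.11],np.radians(141.8))
p=eyes.capture('side')
cv2.imwrite('pics/z11.png',cv2.convertScaleAbs(cv2.resize(p['image'][145:225,325:405],None,fx=7.5,fy=7.5,interpolation=cv2.INTER_CUBIC),alpha=1.2,beta=10))
"
```

```text
travel [-0.1457  0.1238 -0.0099] rot [ 0.07 -0.07  0.07] now [0.3584 0.3177 0.1002] [ 3.1404e+00 -1.2000e-03  2.4762e+00] gap 0.0552 F [ 0.2 -0.8 -3.7] t 13.45
```

View pics/z11.png

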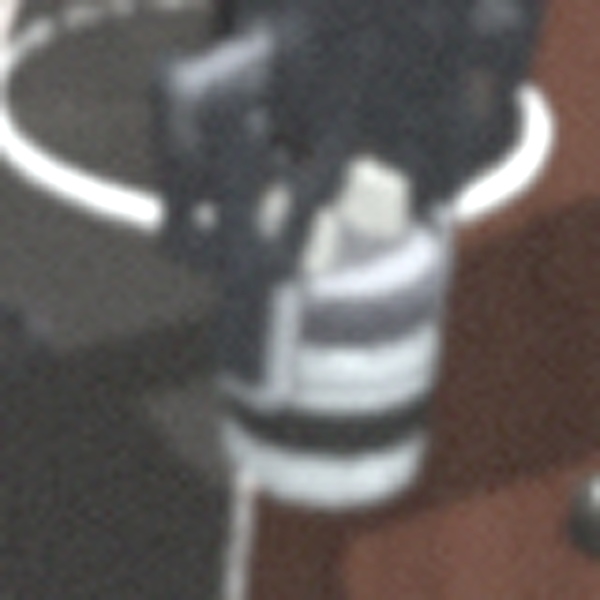

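{"name": "send_rows", "arguments": {"claw": [0.5,0.5,0.5,0.5,0.5,0.5,0.5,0.5,0.5], "travel": [[-0.01,0.008,-0.005],[-0.02,0.017,-0.003],[-0.02,0.017,-0.002],[-0.02,0.017,-0.002],[-0.02,0.017,-0.002],[-0.02,0.017,-0.002],[-0.02,0.017,0],[-0.01,0.009,0],[0,0,0]], "delta_rot": [[0,0,0],[0,0,0],[0,0,0],[0,0,0],[0,0,0],[0,0,0],[0,0,0],[0,0,0],[0,0,0]]}}

```text
t: 14.4
tool_pos: [0.5514, 0.3212, 0.1063]
eef_rot: [-3.132, -0.005, 2.477]
wrist_force: [-0.2, -0.5, -3.8]
finger_gap: 0.055
```

```bash
python3 -c "
from h import *
to([.5494,.3252,.10],np.radians(141.8))"
```

```text
travel [0.004  0.002  0.0063] rot [-0.53 -0.26  0.1 ] now [0.5514 0.3212 0.1063] [-3.1324 -0.0046  2.4765] gap 0.055 F [-0.2 -0.5 -3.8] t 14.4
```

{"name": "send_rows", "arguments": {"claw": [0.5,0.5,0.5,0.5], "travel": [[0.0035,0.002,0],[0,0,0.01],[0,0,0.01],[0,0,0]], "delta_rot": [[-0.5,-0.2,0.1],[0,0,0],[0,0,0],[0,0,0]]}}

```text
t: 14.8
tool_pos: [0.547, 0.3243, 0.0815]
eef_rot: [-3.137, -0.004, 2.475]
wrist_force: [-0.7, -0.2, -3.0]
finger_gap: 0.0554
```

```bash
python3 - <<'E'
from h import *
to([.5494,.3252,.04],np.radians(141.8))
s=ctrl.sense(); c=s["tool_pos"]; N=np.array([.5494,.3252]); th=np.radians(-6.74)
P=[(boxpts(N,th,.004,.004,-.0405,.0405,.0435)[[0,1,2,3,0]],(0,0,255)),(circ(c,.028,c[2]-.0365),(0,255,0)),(circ(N,.028,.004),(255,0,0))]
p=eyes.capture("side"); overlay(p,(230,150,330,250),6,P,"pics/n1s.png")
p=eyes.capture("top"); overlay(p,(250,110,380,210),6,P,"pics/n1t.png")
E
```

```text
travel [-0.0015  0.0024  0.0415] rot [-0.27 -0.22 -0.  ] now [0.547  0.3243 0.0815] [-3.1369 -0.0038  2.4748] gap 0.0554 F [-0.7 -0.2 -3. ] t 14.8
```

View pics/n1s.png

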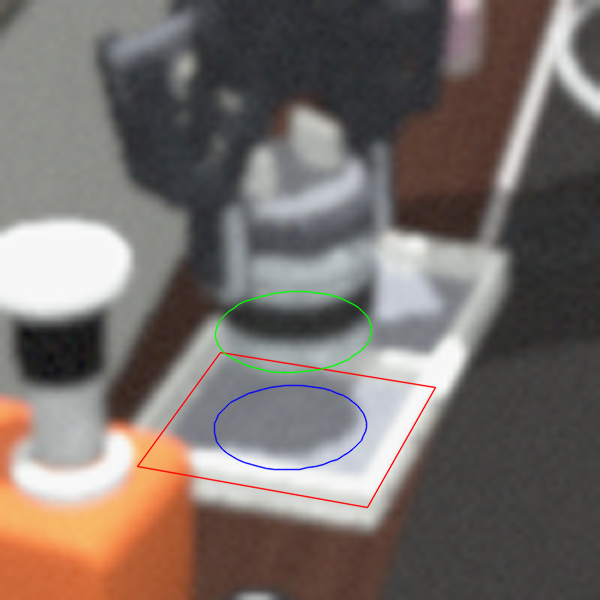

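View pics/n1t.png

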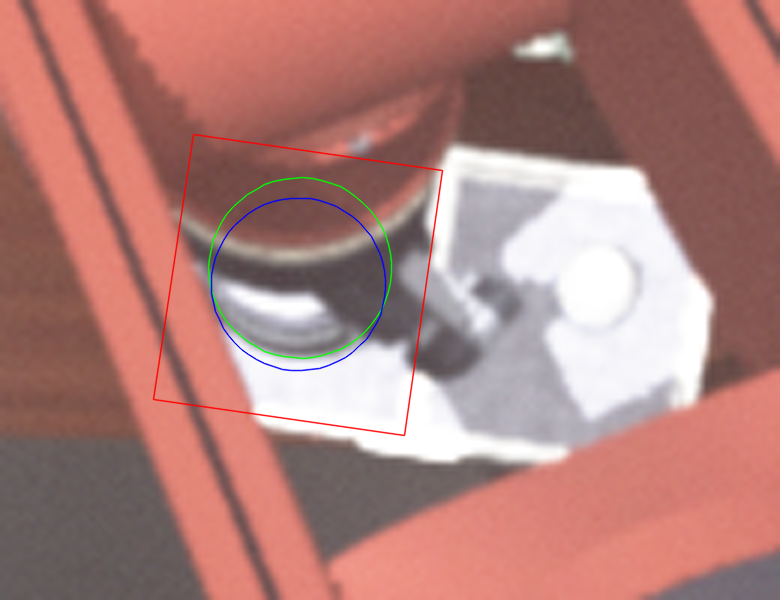

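{"name": "send_rows", "arguments": {"claw": [0.5,0.5,0.5,0.5], "travel": [[-0.0015,0.002,0.01],[0,0,0.01],[0,0,0.007],[0,0,0]], "delta_rot": [[-0.2,-0.2,0],[0,0,0],[0,0,0],[0,0,0]]}}

```text
t: 15.3
tool_pos: [0.5507, 0.3259, 0.0547]
eef_rot: [3.139, 0.002, 2.475]
wrist_force: [0.5, 0.6, -3.1]
finger_gap: 0.0552
```

```bash
python3 - <<'E'
from h import *
to([.5494,.3252,.04],np.radians(141.8))
E
```

```text
travel [ 0.0007 -0.0014  0.0147] rot [0.14 0.11 0.03] now [0.5507 0.3259 0.0547] [3.1392e+00 1.9000e-03 2.4755e+00] gap 0.0552 F [ 0.5  0.6 -3.1] t 15.3
```

{"name": "send_rows", "arguments": {"claw": [0.5,0.5,0.5,0.5], "travel": [[0,-0.001,0.004],[0,0,0.004],[0,0,0.002],[0,0,0]], "delta_rot": [[0,0,0],[0,0,0],[0,0,0],[0,0,0]]}}

```text
t: 15.7
tool_pos: [0.5502, 0.3249, 0.0437]
eef_rot: [3.139, 0.002, 2.475]
wrist_force: [-0.1, -0.5, -2.7]
finger_gap: 0.0554
```

```bash
python3 - <<'E'
from h import *
to([.5494,.3252,.04],np.radians(141.8))
E
```

```text
travel [ 0.0008 -0.0003  0.0037] rot [0.13 0.1  0.03] now [0.5502 0.3249 0.0437] [3.1394e+00 1.8000e-03 2.4753e+00] gap 0.0554 F [-0.1 -0.5 -2.7] t 15.7
```

{"name": "send_rows", "arguments": {"claw": [0.5,0.5,0.5], "travel": [[0,0,0.002],[0,0,0.001],[0,0,0]], "delta_rot": [[0,0,0],[0,0,0],[0,0,0]]}}

```text
t: 16.0
tool_pos: [0.5508, 0.325, 0.0418]
eef_rot: [3.138, 0.003, 2.475]
wrist_force: [0.4, 0.5, -2.1]
finger_gap: 0.0554
```

{"name": "send_rows", "arguments": {"claw": [0.5,0.5,0.5], "travel": [[0,0,0.002],[0,0,0.002],[0,0,0]], "delta_rot": [[0,0,0],[0,0,0],[0,0,0]]}}

```text
t: 16.3
tool_pos: [0.5516, 0.3252, 0.0422]
eef_rot: [3.138, 0.003, 2.476]
wrist_force: [0.5, -0.1, -3.6]
finger_gap: 0.0554
```

```bash
python3 - <<'E'
from h import *
to([.5494,.3252,.04],np.radians(141.8))
p=eyes.capture("side"); overlay(p,(230,150,330,250),6,[],"pics/n2s.png")
E
```

```text
travel [ 0.0017 -0.0014  0.0022] rot [0.2  0.2  0.04] now [0.5516 0.3252 0.0422] [3.1381 0.0034 2.4756] gap 0.0554 F [ 0.5 -0.1 -3.6] t 16.3
```

View pics/n2s.png

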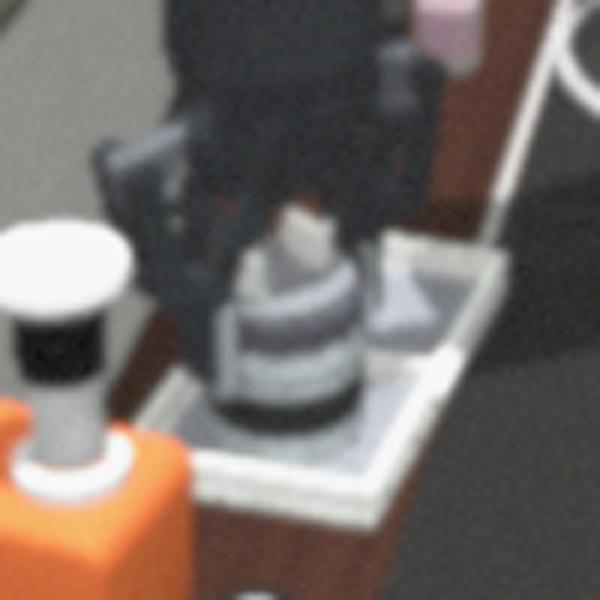

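{"name": "send_rows", "arguments": {"claw": [0.5,0.5], "travel": [[0.001,-0.001,0.002],[0,0,0.002]], "delta_rot": [[0,0,0],[0,0,0]]}}

```text
t: 16.55
tool_pos: [0.5522, 0.3253, 0.0414]
eef_rot: [3.135, 0.006, 2.476]
wrist_force: [-12.1, -4.8, 21.3]
finger_gap: 0.0552
```

{"name": "send_rows", "arguments": {"claw": [0.5,0.33,0.3,0.2,0.1,0], "travel": [[0,0,0],[0,0,0],[0,0,0],[0,0,0],[0,0,0],[0,0,0]], "delta_rot": [[0,0,0],[0,0,0],[0,0,0],[0,0,0],[0,0,0],[0,0,0]]}}

```text
t: 17.15
tool_pos: [0.553, 0.3259, 0.0416]
eef_rot: [3.133, 0.007, 2.476]
wrist_force: [-0.0, 1.1, -0.1]
finger_gap: 0.0854
```

```bash
python3 - <<'E'
from h import *
to([.552,.325,.14],np.radians(141.8))
p=eyes.capture("side"); overlay(p,(230,150,330,250),6,[],"pics/n3s.png")
E
```

```text
travel [-0.0004 -0.0005 -0.0984] rot [0.49 0.4  0.05] now [0.553  0.3259 0.0416] [3.133  0.007  2.4757] gap 0.0854 F [-0.   1.1 -0.1] t 17.15
```

View pics/n3s.png

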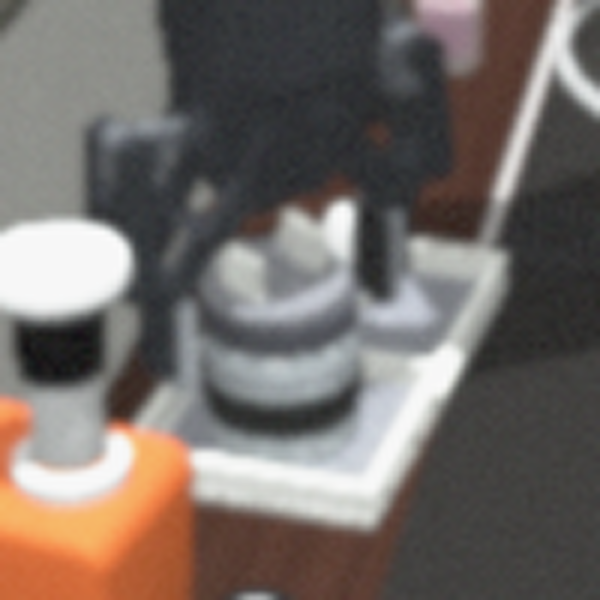

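Released and standing; now retreat upward.

{"name": "send_rows", "arguments": {"claw": [0,0,0,0,0,0,0], "travel": [[0,0,-0.015],[0,0,-0.02],[0,0,-0.03],[0,0,-0.03],[0,0,-0.03],[0,0,-0.03],[0,0,0]], "delta_rot": [[0,0,0],[0,0,0],[0,0,0],[0,0,0],[0,0,0],[0,0,0],[0,0,0]]}}

```text
t: 17.9
tool_pos: [0.5511, 0.3255, 0.2081]
eef_rot: [3.132, 0.007, 2.476]
wrist_force: [0.6, 0.5, 1.1]
finger_gap: 0.0852
```

{"name": "send_rows", "arguments": {"claw": [0,0,0,0,0,0,0,0,0,0], "travel": [[0.03,0,0],[0.04,0,0],[0.04,0,0],[0.04,0,0],[0.04,0,0],[0.04,0,0],[0.03,0,0],[0.02,0,0],[0,0,0],[0,0,0]], "delta_rot": [[0,0,0],[0,0,0],[0,0,0],[0,0,0],[0,0,0],[0,0,0],[0,0,0],[0,0,0],[0,0,0],[0,0,0]]}}

```text
t: 18.9
tool_pos: [0.3235, 0.5034, 0.2109]
eef_rot: [3.126, 0.01, 2.473]
wrist_force: [0.8, 0.4, -0.3]
finger_gap: 0.0854
```

```bash
python3 - <<'E'
from h import *
to([.552,.325,.14])
N=np.array([.5494,.3252]); th=np.radians(-6.74); C=[.552,.3253]
P=[(boxpts(N,th,.004,.004,-.0405,.0405,.0435)[[0,1,2,3,0]],(0,0,255)),(circ(C,.027,.068),(0,255,0)),(circ(C,.028,.004),(255,0,0))]
p=eyes.capture("side"); overlay(p,(230,150,330,250),6,[],"pics/n4s.png"); overlay(p,(230,150,330,250),6,P,"pics/n4so.png")
p=eyes.capture("top"); overlay(p,(210,110,400,290),4,P,"pics/n4t.png")
for t,z in (("spare_objective",.04),("loupe",.036),("clamp_ring",.012),("resin_a",.019),("lens_center",.06),("cap_center",.068)):
    for d in nets.look_for(p,t)[:1]: b=d["bbox"]; print(t,round(d["p"],2),onz(p,(b[0]+b[2])/2,(b[1]+b[3])/2,z).round(4))
E
```

```text
travel [-0.2891  0.0004  0.0739] rot [0.91 0.6  0.  ] now [0.3235 0.5034 0.2109] [3.1258 0.0104 2.4732] gap 0.0854 F [ 0.8  0.4 -0.3] t 18.9
spare_objective 0.68 [0.5414 0.2352 0.04  ]
loupe 0.68 [0.3318 0.4349 0.036 ]
clamp_ring 0.68 [0.4684 0.1721 0.012 ]
resin_a 0.56 [0.5241 0.4508 0.019 ]
lens_center 0.76 [0.5276 0.3237 0.06  ]
cap_center 0.69 [0.5532 0.3263 0.068 ]
```

View pics/n4s.png

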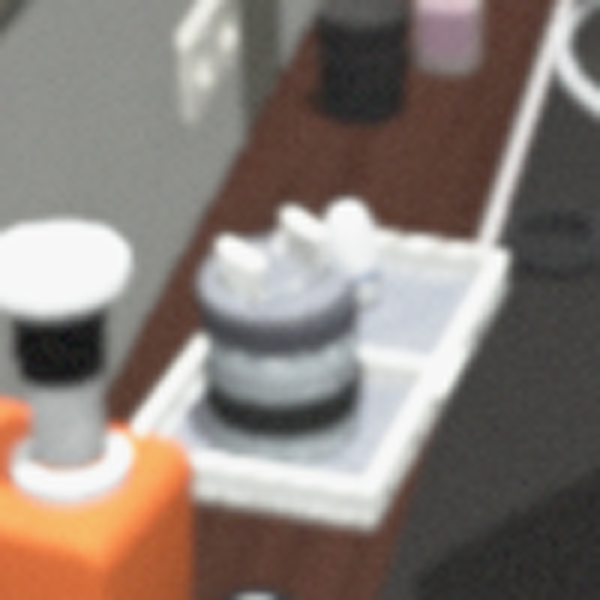

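View pics/n4t.png

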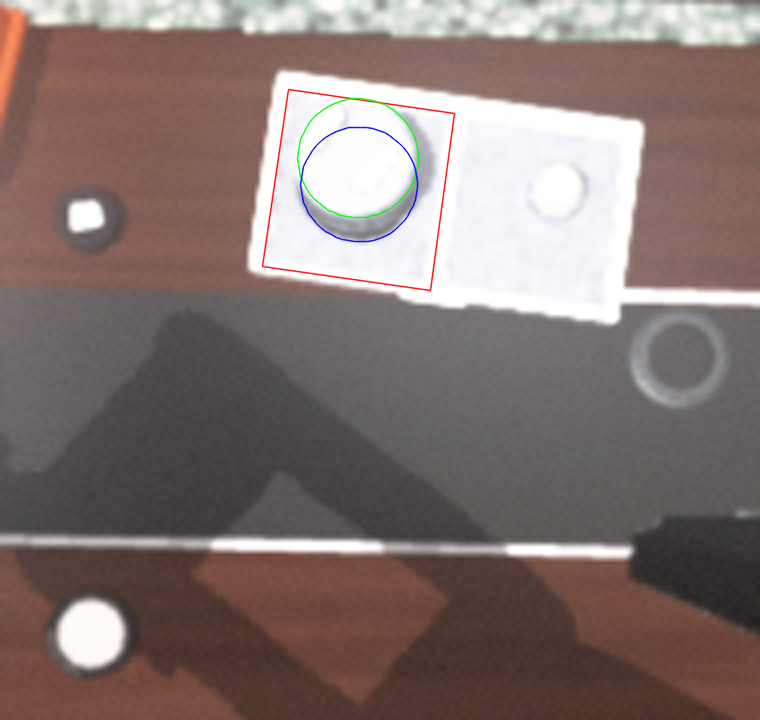

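```bash
python3 -c "
from h import *
print(ctrl.hand_in()); print(ctrl.sense()['t'])"
```

```text
the job is handed in; nothing more can be done
None
the job is handed in; nothing more can be done
```

I capped the lens and set it down upright in the empty tray compartment. I then moved the arm clear and handed the job in at about 19 s on the robot clock (the limit is 45 s).

- **Capping:** I pinched both tabs (23.7 mm between the fingers), lowered the cap into the mouth, pressed it home with about 34 N, and opened the fingers. The lens slid about 4 mm on the desk during the press but stayed upright. In the side picture afterwards the plate lay flat on the rim, and the tab spacing was about 95% of what it is sprung out.
- **Stowing:** I gripped the barrel at 40 N, carried it over and lowered it until it touched the floor. The contact force was about 21 N on the last reading before release.
- **Last pictures:** The lens stands upright with the cap on. The detected cap position is about (0.553, 0.326), roughly 4 mm from my estimate of the compartment centre at (0.549, 0.325). The fingers touch nothing.
- **Other things:** The network put the spare objective and clamp ring within 2 mm of my first readings, and the loupe and resin block about 8 mm and 5 mm off. My first readings for these were rough pixel guesses and the arm never went near them, so I take the differences as measurement error.
- **One check that disagreed:** The network's lens box gave (0.528, 0.324), about 22 mm off the centre. I discounted it because it only sees the part of the barrel showing below the cap, and the picture shows the lens near the middle.

I had no direct reading of the tab joints or of the cap's gap to the rim; those were judged from the pictures only.

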